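# Stand the price slate in its oak foot

## Robot

A 6-joint arm with a two-finger parallel gripper is mounted at the origin on a cart in front of the work surface, level with it; the furniture and walls round the work are solid. World frame = base frame: x ahead of the robot, y to its left, z up, the work surface at z = 0. Lengths are in m, angles in rad, forces in N, time in s.
With the tool pointing down it reaches from about 0.375 to 0.9 m from the base axis. Payload 3.1 kg.
Tool frame: the origin (TCP) lies midway between the tips of the shut fingers; the grasp point (between the pads) lies 19 mm behind it (manip.hold_point_z is the distance from the TCP to the grasp point, in m); x points along the fingers, y is the direction in which the jaws open and shut, and the axes are right-handed (so a half turn about x gives the same grasp; the last joint's range is limited). The gripper opens to 85 mm and grips with 20 to 120 N. Pads are 22 mm wide; open, the fingers measure 114 mm over their backs; the gripper's body (76 mm by 85 mm) begins 54 mm behind the grasp point. The pads swing forward as they close: fully open they stand 13 mm farther back than shut.
Start: joints at [1.105, 0.527, 1.433, -0, 1.181, -0.178], TCP at [0.177, 0.599, 0.231] pointing down, gripper open.
Joint ranges: [-3.08, 3.08], [-0.75, 2.2], [0.22, 2.44], [-1.43, 4.57], [0, 2.65], [-2.85, 2.85]. Speed limits (rad/s): [2.79, 2.79, 3.14, 3.14, 3.14, 3.14].

## Interface

Orientations are given as a unit quaternion [x, y, z, w].
In Python, from station import manip, snapshot gives the robot as it stands.
- The arm moves only by the shell command python3 -m crank 'ROWS' [FORCE]. ROWS is JSON, a list of rows, each a list of 5 numbers: the finger opening in m, from 0 to 0.0854, then the shift along the tool's x, y, z in m, then the turn about the tool's x in rad. In form: [[grip, tx, ty, tz, yaw], ...]. A call has 1 to 5 rows; each row shifts and turns the commanded pose from where the row before left it, along the tool's axes as they then stand; what a row does not reach is not made up. A row lasts 1/10 s, in which the tool goes at most 50 mm and 8.59 degrees, less where a joint would pass 70% of its speed; a pose out of reach is approached as far as the arm can. A call is refused whole if a number of a shift passes 0.05 or a number of a turn 0.15, either way. A call with a gripper value outside its range is refused whole. The fingers move at their own pace and stop on an object; FORCE is the grip in N (left out, the last holds). Time passes only in rows, so rows that do not move let the fingers close. It gives the time, the measured TCP pose, the force and the opening at its end, in the units of the state.
- manip.sense(): the state, without advancing time (a new reading comes with each control period).
- snapshot(name): name is "scene" or "top"; returns a dict with "image" (420x560x3 uint8, blue, green, red), "range_z" (420x560 float32, m along the optical axis (not along the pixel's ray), 0 where there is no reading), "vertical_fov" (degrees; the focal length in pixels is half the picture's height over the tangent of half this angle, whatever the lens; pixels are square), "cx", "cy" (the principal point, pixels), "distortion" ([k1, k2, p1, p2, k3] as OpenCV has them; the pictures are not rectified), "extrinsics" (4x4, takes a point from world to camera coordinates). Camera axes: x right, y up, looking along -z (the intrinsics and any distortion apply to the point x, -y, -z); pixel columns grow to the right and rows downward; lengths in m; the calibration is good to about 2 mm. A picture is of the moment at which its call begins.
- manip.sign_off(): hands the job in, once; it reports no verdict.
The state is a dict: "t": time; "q": joint angles; "qd": joint speeds; "tau": joint torques, N m; "tcp_pos": TCP position; "tool_rot": TCP orientation; "force": force on the tool from outside, world axes, zero at the start; "ft_torque": the same for the moment, N m; "finger_gap": opening from 0.0 (shut) to 1.0 (fully open).
Only numpy, scipy, OpenCV 4.12 (cv2) and the standard library are available. Lean on these libraries where they do the work, as an engineer would, in place of code of your own. Each camera call takes 0.05 s, during which the arm holds its last target.

## Task

The bare price slate lies flat on the marble slab, too thin to pick up: slide it over an edge of the slab until it overhangs by at least 3 cm, then take it by the overhanging end. Lean it on the sloping recipe stand with its lower end on the ledge and let go, then take it again by its upper end and stand it upright, fully home, in the slot of the longer oak foot. Leave both feet, the jar, timer, cup and cookie cutter standing where they are.

Things in the scene. Friction and masses are not known exactly. Their poses are not given: they have to be found in the camera images.
- slate_mid (a point): Centre of the price slate: a plain dark grey rectangular plate, 140 x 58 x 3 mm, 70 g (varies), loose. Its x runs along the 140 mm length, y across the 58 mm width, z through the thickness. At the start it lies flat near the middle of the marble slab, turned anyhow; both ends and both faces are alike.
- slate_end_a (a point): Middle of the slate's +x short end, 70 mm from its centre.
- slate_end_b (a point): Middle of the slate's -x short end, 70 mm from its centre.
- slab: Polished white marble pastry slab on four small black feet, fixed; origin on the counter under its centre. 200 mm along its x, 240 mm along its y, top 40 mm above the counter, edges rounded 4 mm. The slate slides on it more easily than under a rubber fingertip: fingertips pressed on it with 5 to 20 N drag it along; to turn it, they must stand apart along its length. A bag sealer stands close to its right side.
- stand: Wooden recipe stand, fixed; origin under the centre of its 112 x 90 mm base (x, y). A panel 90 mm wide slopes at 45 degrees, rising toward its +x, facing up and to its -x. Slope and ledge meet at x = -40, z = 24 mm (a line along y); the ledge stands 10 mm out of the slope. The panel ends 84 mm up the slope: a slate resting on the ledge sticks out 56 mm past it.
- stand_rest (a point): The point where the slate's centre lies when the slate rests on the stand, its end on the ledge and centred across: 70 mm up the slope and 1.5 mm out of it.
- long_foot: The longer oak sign foot, a loose wooden block 60 x 94 x 34 mm (x, y, z), 0.4 kg; origin under its centre. In its top a slot along its y, 62 mm long, 5 mm wide, 22 mm deep, its mouth chamfered 3 mm: the slate's short end fits it.
- long_foot_slot (a point): Centre of the floor of the longer foot's slot, 12 mm above the counter; same axes as the foot. With the slate fully home its centre is 70 mm above this point.
- short_foot: The shorter oak foot, 44 x 68 x 26 mm, for small cards: its slot (42 mm long) is too short for the slate. Loose; origin under its centre. The two feet may have changed places.
- jar_mid (a point): Centre of the honey jar, a loose upright jar 57 mm across and 77 mm high, on the counter near the slab.
- timer_mid (a point): Centre of the kitchen timer, loose, 63 mm across and 52 mm high, on the counter near the slab.
- cup_mid (a point): Centre of the espresso cup's bowl, loose, 64 mm across and 48 mm high; its handle reaches 56 mm from this point toward the point's -y.
- cutter_mid (a point): Centre of the round tin cookie cutter, loose, 57 mm across and 30 mm high, standing on the slab near its far right corner.

How it is judged:
By the outcome, as a careful person would: the job done as asked, in the order asked, and still so for the second after the job is handed in, with the robot touching nothing.
It also fails if it takes over 72 s, if anything falls off the work surface, if the arm or the gripper's body presses on something with over 40 N, if the wrist force passes 120 N, or if a joint passes its speed limit or range.

## Working session

There is one attempt and no reset: what is moved stays moved. The work goes in short steps, Python scripts to look and compute and a shell command to move; the robot and the scene stay as the last step left them, time stands still between calls to the robot, and variables do not carry over. Pictures are saved under pics/ and viewed, and the job is handed in when it is done.

```bash
ls; mkdir -p pics
cat > h.py <<'E'
import numpy as np, cv2
from station import manip, snapshot
from scipy.spatial.transform import Rotation as R
def snap(name,fn=None):
    s=snapshot(name)
    if fn: cv2.imwrite('pics/'+fn,s['image'])
    np.savez('last_%s.npz'%name,**{k:np.asarray(v) for k,v in s.items()})
    return s
def KD(s):
    f=210/np.tan(np.radians(float(s['vertical_fov']))/2)
    return np.array([[f,0,float(s['cx'])],[0,f,float(s['cy'])],[0,0,1]]),np.array(s['distortion'],float)
def cloud(s):
    K,D=KD(s); h,w=s['range_z'].shape
    u,v=np.meshgrid(np.arange(w),np.arange(h))
    p=cv2.undistortPoints(np.stack([u,v],-1).reshape(-1,1,2).astype(np.float64),K,D).reshape(h,w,2)
    z=s['range_z']; c=np.stack([p[...,0]*z,-p[...,1]*z,-z],-1)
    E=np.array(s['extrinsics']); Rm=E[:3,:3];t=E[:3,3]
    W=(c-t)@Rm; W[z<=0]=np.nan
    return W
def onplane(s,px,zp):
    K,D=KD(s);E=np.array(s['extrinsics']); Rm=E[:3,:3];t=E[:3,3]
    p=cv2.undistortPoints(np.array(px,float).reshape(-1,1,2),K,D).reshape(-1,2)
    d=np.c_[p[:,0],-p[:,1],-np.ones(len(p))]@Rm; o=-t@Rm
    return o+d*((zp-o[2])/d[:,2])[:,None]
def proj(s,P):
    K,D=KD(s);E=np.array(s['extrinsics']);c=np.atleast_2d(P)@E[:3,:3].T+E[:3,3]
    return cv2.projectPoints(c*[1,-1,-1],np.zeros(3),np.zeros(3),K,D)[0].reshape(-1,2)
E
python3 - <<'E'
from h import *
np.set_printoptions(precision=3,suppress=True)
for n in('scene','top'):
    s=snap(n,n+'0.png'); print(n,s['vertical_fov'],s['cx'],s['cy'],s['distortion'],np.array(s['extrinsics']))
print(manip.sense(), manip.hold_point_z)
E
```

```text
pics
scene 56.39144858556233 275.6326047639644 205.1275584745064 [-0.07  0.    0.    0.    0.  ] [[ 0.528 -0.849 -0.013 -0.241]
 [ 0.539  0.324  0.778 -0.378]
 [-0.656 -0.417  0.629 -0.64 ]
 [ 0.     0.     0.     1.   ]]
top 45.126813702770264 283.6192294709961 210.64046266844196 [-0.134  0.     0.     0.     0.   ] [[ 0.01  -1.    -0.004  0.041]
 [ 0.998  0.01   0.065 -0.534]
 [-0.065 -0.005  0.998 -1.646]
 [ 0.     0.     0.     1.   ]]
{'t': 0.1, 'q': array([ 1.106,  0.528,  1.434,  0.   ,  1.181, -0.179]), 'qd': array([-0.001, -0.003, -0.003,  0.001,  0.002,  0.   ]), 'tau': array([ -0.   , -44.33 , -17.859,  -0.   ,   0.004,  -0.   ]), 'tcp_pos': array([0.176, 0.599, 0.23 ]), 'tool_rot': array([ 0.1  ,  0.7  , -0.102,  0.7  ]), 'force': array([ 0.208,  0.224, -0.042]), 'ft_torque': array([-0.054, -0.025,  0.002]), 'finger_gap': 1.0001292912014437} 0.0187
```

```bash
ls -la; ls -la pics
```

```text
total 3240
drwxr-xr-x  3 agent agent    4096 Dec  6 17:14 .
drwxr-xr-x 23 root  root     4096 Dec  6 17:14 ..
-rw-r--r--  1 agent agent    1270 Dec  6 17:14 h.py
-rw-r--r--  1 agent agent 1648334 Dec  6 17:14 last_scene.npz
-rw-r--r--  1 agent agent 1648334 Dec  6 17:14 last_top.npz
drwxr-xr-x  2 agent agent    4096 Dec  6 17:14 pics
total 772
drwxr-xr-x 2 agent agent   4096 Dec  6 17:14 .
drwxr-xr-x 3 agent agent   4096 Dec  6 17:14 ..
-rw-r--r-- 1 agent agent 394997 Dec  6 17:14 scene0.png
-rw-r--r-- 1 agent agent 381970 Dec  6 17:14 top0.png
```

View pics/scene0.png

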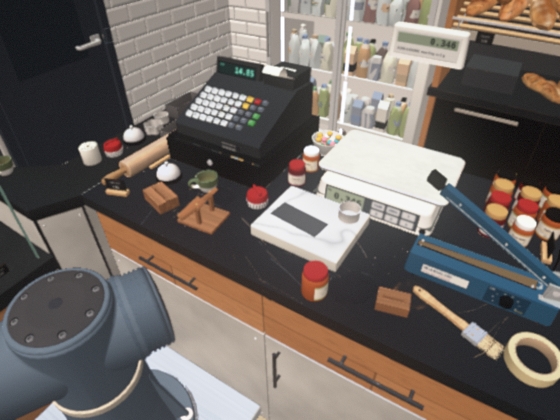

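View pics/top0.png

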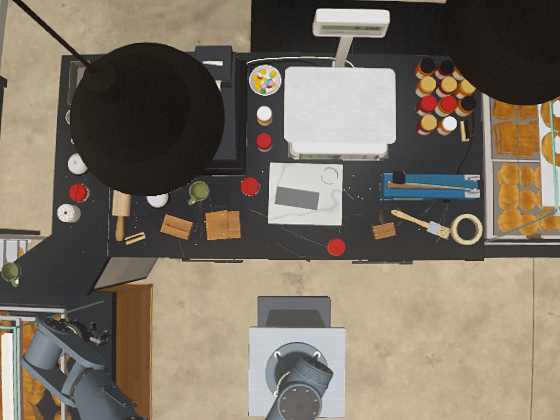

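The scene view shows the slab at about (310,225) with the slate at (300,218). In the top view the slab is at (306,194), the slate at (297,198), the stand at (222,224), the feet at (177,227) and (383,231), the jar at (336,247), the timer at (250,186), the cup at (198,190) and the cutter at (330,176). Next I'll zoom in.

Run:
```python
from h import *
np.set_printoptions(precision=4,suppress=True)
s=dict(np.load('last_top.npz')); im=s['image']
cv2.imwrite('pics/topz.png',cv2.resize(im[155:265,145:405],None,fx=3,fy=3,interpolation=cv2.INTER_CUBIC))
s2=dict(np.load('last_scene.npz'));im=s2['image']
cv2.imwrite('pics/scenez.png',cv2.resize(im[150:320,130:420],None,fx=2.7,fy=2.7,interpolation=cv2.INTER_CUBIC))
W=cloud(s);
for u,v in [(297,198),(275,215),(336,247),(250,186),(177,227),(383,231),(222,224),(198,190),(350,230)]: print(u,v,W[v,u])
W=cloud(s2)
for u,v in [(300,218),(265,225),(315,270),(256,192),(162,197),(393,300),(330,270)]: print(u,v,W[v,u])
```

```text
297 198 [0.5732 0.0029 0.0459]
275 215 [0.5177 0.0737 0.0406]
336 247 [ 0.416  -0.1213  0.0754]
250 186 [0.6102 0.1554 0.052 ]
177 227 [0.4763 0.4003 0.0072]
383 231 [ 0.4697 -0.2841  0.0088]
222 224 [0.4858 0.2425 0.0646]
198 190 [0.6002 0.3317 0.0108]
350 230 [ 0.4726 -0.1761 -0.0069]
300 218 [0.5772 0.0013 0.0441]
265 225 [0.5129 0.0654 0.0401]
315 270 [ 0.4139 -0.1243  0.0784]
256 192 [0.6067 0.1556 0.0477]
162 197 [0.4689 0.38   0.0327]
393 300 [ 0.468  -0.2838  0.0242]
330 270 [ 0.496  -0.1256 -0.    ]
```

```bash
sleep 0.5; ls pics
```

```text
scene0.png
scenez.png
top0.png
topz.png
```

View pics/topz.png

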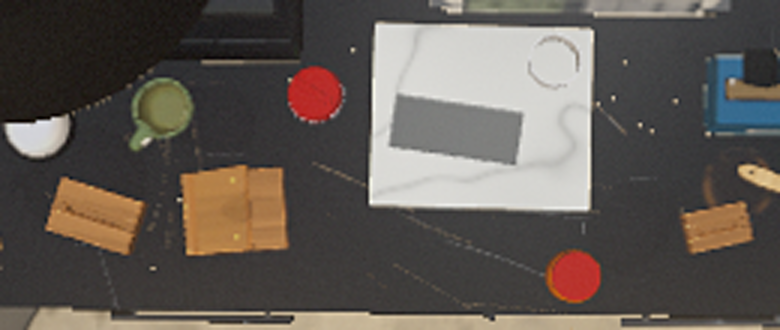

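View pics/scenez.png

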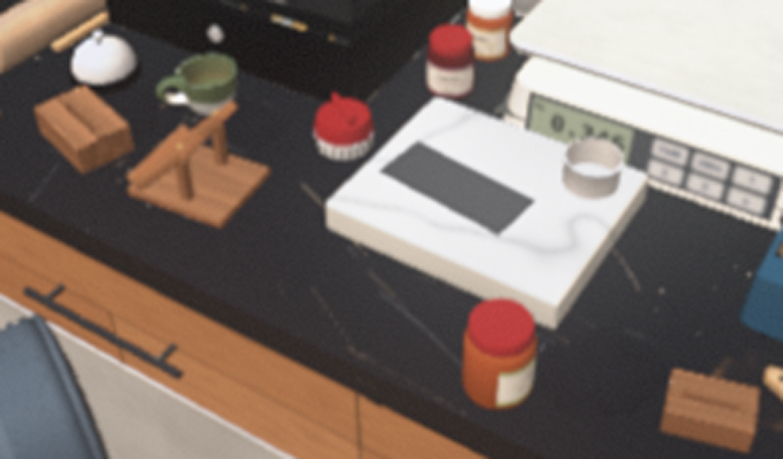

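```bash
cat > seg.py <<'E'
from h import *
def rect(s,mask,zp,label):
    n,l,st,c=cv2.connectedComponentsWithStats(mask.astype(np.uint8))
    k=1+np.argmax(st[1:,4]); cs,_=cv2.findContours((l==k).astype(np.uint8),cv2.RETR_EXTERNAL,cv2.CHAIN_APPROX_NONE)
    c=max(cs,key=len).reshape(-1,2)
    P=onplane(s,c,zp)[:,:2]
    r=cv2.minAreaRect((P*1000).astype(np.float32)); 
    print(label,'c',np.round(r[0],1),'size',np.round(r[1],1),'ang',round(r[2],1),'corners',np.round(cv2.boxPoints(r)).tolist(), 'px',st[k,4]); return r
E
python3 - <<'E'
from seg import *
np.set_printoptions(precision=4,suppress=True)
for n in('top','scene'):
    s=dict(np.load('last_%s.npz'%n)); im=s['image'].astype(int); W=cloud(s)
    hsv=cv2.cvtColor(s['image'],cv2.COLOR_BGR2HSV).astype(int)
    X,Y,Z=W[...,0],W[...,1],W[...,2]
    reg=(X>.42)&(X<.75)&(Y<.16)&(Y>-.2)
    ontop=reg&(Z>.03)&(Z<.056)
    m=ontop&(im.min(-1)>140)
    m=cv2.morphologyEx(m.astype(np.uint8),cv2.MORPH_CLOSE,np.ones((25,25)))&ontop
    rect(s,m,.040,n+' slab')
    rect(s,ontop&(im.max(-1)<150)&(hsv[...,1]<60)&(X>.53)&(X<.63)&(abs(Y)<.1),.043,n+' slate')
    red=((hsv[...,0]<10)|(hsv[...,0]>172))&(hsv[...,1]>150)
    rect(s,red&(X<.46)&(Y<-.05)&(Z>.06)&(Z<.09),.077,n+' jar')
    rect(s,red&(X>.55)&(X<.68)&(Y>.1)&(Y<.2)&(Z>.02),.03,n+' timer')
    br=(hsv[...,0]>5)&(hsv[...,0]<22)&(hsv[...,1]>90)
    for nm,y0,y1,z in(('footL',.33,.46,.034),('footR',-.34,-.22,.026)):
        rect(s,br&(X>.40)&(X<.55)&(Y>y0)&(Y<y1)&(Z>(z-.008 if n=='scene' else -.1)),z,n+nm)
    rect(s,br&(X>.40)&(X<.55)&(Y>.16)&(Y<.33),.0,n+' stand')
    cut=(X>.58)&(X<.70)&(Y<-.04)&(Y>-.15)&(Z>.05)&(Z<.085)
    q=W[cut]; print('cut',q.min(0),q.max(0),cut.sum())
    c=(X>.55)&(X<.66)&(Y>.26)&(Y<.40)&(hsv[...,0]>25)&(hsv[...,0]<60)&(hsv[...,1]>50); q=W[c]; print('cup',q.min(0),q.max(0))
    b=(hsv[...,0]>95)&(hsv[...,0]<115)&(hsv[...,1]>120)&(X>.45)&(X<.8)&(Y<-.1)&(Y>-.6); q=W[b]; print('sealer',q.min(0),q.max(0),np.percentile(q[:,2],95))
E
```

```text
top slab c [589.8 -23.5] size [239.  199.8] ang 89.0 corners [[488.0, -141.0], [688.0, -145.0], [692.0, 94.0], [492.0, 98.0]] px 4376
top slate c [574.    3.9] size [138.3  56.6] ang 82.1 corners [[536.0, -61.0], [593.0, -68.0], [612.0, 69.0], [555.0, 76.0]] px 734
top jar c [ 417.6 -122.8] size [47.4 47.6] ang 0.3 corners [[394.0, -99.0], [394.0, -147.0], [441.0, -146.0], [441.0, -99.0]] px 210
top timer c [614.4 158.7] size [56.1 56. ] ang 0.5 corners [[586.0, 186.0], [587.0, 130.0], [643.0, 131.0], [642.0, 187.0]] px 254
topfootL c [476.6 395.9] size [102.2  61.7] ang 73.2 corners [[432.0, 356.0], [491.0, 338.0], [521.0, 436.0], [462.0, 454.0]] px 571
topfootR c [ 485.3 -279.3] size [74.7 74.1] ang 14.1 corners [[440.0, -252.0], [458.0, -324.0], [531.0, -306.0], [513.0, -234.0]] px 327
top stand c [487.1 248.6] size [ 96.4 115.9] ang 5.0 corners [[434.0, 302.0], [444.0, 187.0], [540.0, 195.0], [530.0, 311.0]] px 968
cut [ 0.5894 -0.1278  0.0501] [ 0.6757 -0.0422  0.0801] 70
cup [ 0.5504  0.2603 -0.0086] [0.6539 0.3675 1.2367]
sealer [ 0.5762 -0.5833 -0.0046] [ 0.6648 -0.2641  0.24
[... 461 characters left out ...]
e [84.4 53.5] ang 33.0 corners [[574.0, 166.0], [603.0, 121.0], [674.0, 167.0], [644.0, 212.0]] px 278
scenefootL c [475.2 394.3] size [107.3  64.1] ang 72.9 corners [[429.0, 352.0], [490.0, 334.0], [522.0, 436.0], [460.0, 455.0]] px 488
scenefootR c [ 469.1 -283. ] size [50.4 67.6] ang 13.0 corners [[437.0, -256.0], [452.0, -322.0], [501.0, -310.0], [486.0, -244.0]] px 595
scene stand c [528.3 264.2] size [175.5 134.1] ang 4.5 corners [[436.0, 324.0], [446.0, 190.0], [621.0, 204.0], [610.0, 338.0]] px 1292
cut [ 0.6198 -0.1282  0.0501] [ 0.677  -0.073   0.0734] 279
cup [0.55   0.2918 0.0011] [0.6521 0.3873 0.0516]
sealer [ 0.5733 -0.5863  0.0088] [ 0.6549 -0.2766  0.2164] 0.1689348203112373
```

```bash
cat >> h.py <<'E'
def plan(x=None,y=None,z=None,th=None,flip=False):
    """yaw first, then shift. th=deg angle of tool y axis in world"""
    m=manip.sense(); Rm=R.from_quat(m['tool_rot']).as_matrix(); p=m['tcp_pos']
    a=np.degrees(np.arctan2(Rm[1,1],Rm[0,1])); 
    t=np.array([p[i] if v is None else v for i,v in enumerate((x,y,z))])
    # turn by +psi about tool x(down) => world angle decreases
    d=0 if th is None else (th-a+90)%180-90
    if flip: d-=np.sign(d)*180
    psi=-np.radians(d); R2=Rm@R.from_euler('x',psi).as_matrix()
    print('t %.1f pos %s th %.1f q6 %.2f gap %.3f F %s T %s'%(m['t'],np.round(p,4),a,m['q'][5],m['finger_gap']*.0854,np.round(m['force'],1),np.round(m['ft_torque'],2)))
    if (x,y,z,th)!=(None,)*4: print('yaw %.3f then shift %s'%(psi,np.round(R2.T@(t-p),4)), 'axes x',R2[:,0].round(2),'y',R2[:,1].round(2),'z',R2[:,2].round(2))
E
python3 - <<'E'
from h import *
plan(.575,.012,.13,82)
plan(.575,.012,.13,82,True)
E
```

```text
t 0.1 pos [0.1764 0.5989 0.2304] th 73.6 q6 -0.18 gap 0.085 F [ 0.2  0.2 -0. ] T [-0.05 -0.03  0.  ]
yaw -0.147 then shift [ 0.1011 -0.5255  0.4764] axes x [-0. -0. -1.] y [ 0.14  0.99 -0.  ] z [ 0.99 -0.14 -0.  ]
t 0.1 pos [0.1764 0.5989 0.2304] th 73.6 q6 -0.18 gap 0.085 F [ 0.2  0.2 -0. ] T [-0.05 -0.03  0.  ]
yaw 2.994 then shift [ 0.1011  0.5255 -0.4764] axes x [-0. -0. -1.] y [-0.14 -0.99  0.  ] z [-0.99  0.14  0.  ]
```

```bash
python3 -m crank '[[0.06,0,-0.04,0.036,-0.145],[0.06,0,-0.048,0.0433,0],[0.06,0,-0.048,0.0433,0],[0.06,0,-0.048,0.0433,0],[0.06,0,-0.048,0.0433,0]]'; python3 -c "
from h import *;plan(.575,.012,.13,82)"
```

```text
t: 0.6
tcp_pos: [0.3104, 0.3866, 0.2311]
tool_rot: [0.05, 0.705, -0.05, 0.705]
force: [1.4, 1.0, -0.1]
finger_gap: 0.702
t 0.6 pos [0.3104 0.3866 0.2311] th 81.9 q6 -0.76 gap 0.060 F [ 1.4  1.  -0.1] T [0.04 0.01 0.03]
yaw -0.001 then shift [ 0.1011 -0.3341  0.3142] axes x [-0. -0. -1.] y [ 0.14  0.99 -0.  ] z [ 0.99 -0.14 -0.  ]
```

```bash
python3 -m crank '[[0.06,0,-0.045,0.042,0],[0.06,0,-0.045,0.042,0],[0.06,0,-0.045,0.042,0],[0.06,0,-0.045,0.042,0],[0.06,0,0,0,0]]'; python3 -c "
from h import *;plan(.575,.012,.13,82)"
```

```text
t: 1.1
tcp_pos: [0.4286, 0.22, 0.2313]
tool_rot: [0.052, 0.704, -0.053, 0.706]
force: [0.7, 0.6, 1.3]
finger_gap: 0.703
t 1.1 pos [0.4286 0.22   0.2313] th 81.4 q6 -1.18 gap 0.060 F [0.7 0.6 1.3] T [ 0.01 -0.01 -0.03]
yaw -0.010 then shift [ 0.102  -0.1855  0.1736] axes x [ 0. -0. -1.] y [ 0.14  0.99 -0.  ] z [ 0.99 -0.14  0.  ]
```

```bash
python3 -m crank '[[0.06,0.01,-0.04,0.039,0],[0.06,0.02,-0.04,0.039,0],[0.06,0.02,-0.04,0.039,0],[0.06,0.02,-0.04,0.039,0],[0.06,0,0,0,0]]'; python3 -c "
from h import *;plan(.575,.012,.07,82)"
```

```text
t: 1.6
tcp_pos: [0.5396, 0.0668, 0.1698]
tool_rot: [0.052, 0.705, -0.052, 0.705]
force: [0.5, 0.5, 0.0]
finger_gap: 0.703
t 1.6 pos [0.5396 0.0668 0.1698] th 81.6 q6 -1.50 gap 0.060 F [0.5 0.5 0. ] T [ 0.04 -0.02  0.05]
yaw -0.007 then shift [ 0.0998 -0.0492  0.0427] axes x [ 0. -0. -1.] y [ 0.14  0.99 -0.  ] z [ 0.99 -0.14  0.  ]
```

```bash
python3 -m crank '[[0.06,0.03,-0.025,0.022,-0.007],[0.06,0.03,-0.024,0.021,0],[0.06,0.04,0,0,0],[0.06,0.008,0,0,0],[0.06,0,0,0,0]]'
python3 - <<'E'
from h import *
plan(.575,.012,.05,82)
snap('scene','s1.png')
E
```

```text
t: 2.1
tcp_pos: [0.5703, 0.0177, 0.0626]
tool_rot: [0.048, 0.707, -0.047, 0.704]
force: [-0.0, -0.2, 0.3]
finger_gap: 0.702
t 2.1 pos [0.5703 0.0177 0.0626] th 82.3 q6 -1.60 gap 0.060 F [-0.  -0.2  0.3] T [-0.   -0.01 -0.03]
yaw 0.006 then shift [ 0.0126 -0.005   0.0055] axes x [-0.01  0.   -1.  ] y [0.14 0.99 0.  ] z [ 0.99 -0.14 -0.01]
```

View pics/s1.png

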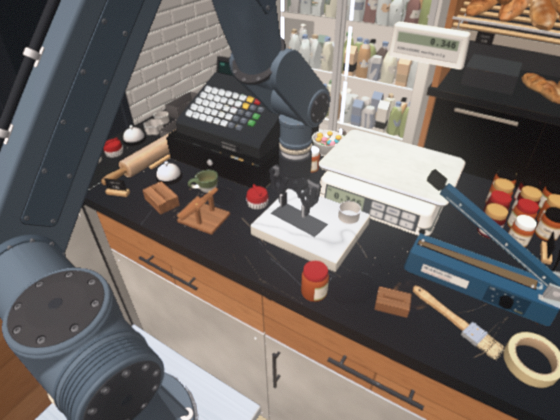

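The open fingers are just above the slate at about (295,200). I'm going down until they touch.

```bash
python3 -m crank '[[0.06,0.012,-0.005,0.005,0],[0.06,0.003,0,0,0],[0.06,0.002,0,0,0],[0.06,0,0,0,0]]'; python3 -m crank '[[0.06,0.003,0,0,0],[0.06,0,0,0,0]]';python3 -c "
from h import *;plan()"
```

```text
t: 2.55
tcp_pos: [0.5769, 0.0106, 0.0472]
tool_rot: [0.048, 0.705, -0.048, 0.706]
force: [-0.3, -0.1, -0.5]
finger_gap: 0.703
t: 2.75
tcp_pos: [0.5767, 0.0106, 0.0439]
tool_rot: [0.048, 0.706, -0.048, 0.705]
force: [-0.0, -0.1, -0.4]
finger_gap: 0.7
t 2.8 pos [0.5767 0.0106 0.0439] th 82.3 q6 -1.61 gap 0.060 F [-0.  -0.1 -0.4] T [0.05 0.   0.01]
```

```bash
python3 -m crank '[[0.06,0.002,0,0,0],[0.06,0,0,0,0]]';python3 -m crank '[[0.06,0.002,0,0,0],[0.06,0,0,0,0]]';python3 -m crank '[[0.06,0.001,0,0,0],[0.06,0,0,0,0]]'
```

```text
t: 2.95
tcp_pos: [0.5767, 0.0105, 0.0417]
tool_rot: [0.048, 0.706, -0.048, 0.705]
force: [-0.9, -0.1, -0.3]
finger_gap: 0.707
t: 3.15
tcp_pos: [0.5767, 0.0105, 0.0397]
tool_rot: [0.048, 0.706, -0.048, 0.705]
force: [-0.2, 0.4, 0.4]
finger_gap: 0.709
t: 3.35
tcp_pos: [0.5768, 0.0105, 0.0388]
tool_rot: [0.048, 0.706, -0.048, 0.705]
force: [-0.3, -0.2, -0.8]
finger_gap: 0.703
```

```bash
for i in 1 ; do python3 -m crank '[[0.06,0.001,0,0,0],[0.06,0,0,0,0]]' | grep -E "force|pos";python3 -m crank '[[0.06,0.001,0,0,0],[0.06,0,0,0,0]]'| grep -E "force|pos"; done
```

```text
tcp_pos: [0.577, 0.0105, 0.038]
force: [-0.3, -0.7, 1.3]
tcp_pos: [0.5773, 0.0104, 0.038]
force: [-0.7, 1.0, 7.9]
```

```bash
python3 -m crank '[[0.06,0.0004,0,0,0],[0.06,0,0,0,0]]' | grep -E "force|pos"; python3 -m crank '[[0.06,0,-0.004,0,0],[0.06,0,-0.006,0,0],[0.06,0,-0.008,0,0],[0.06,0,-0.008,0,0],[0.06,0,-0.004,0,0]]' | grep -E "force|pos"
python3 - <<'E'
from h import *
snap('scene','s2.png');cv2.imwrite('pics/s2z.png',cv2.resize(cv2.imread('pics/s2.png')[150:280,220:400],None,fx=4,fy=4));plan()
E
```

```text
tcp_pos: [0.5775, 0.0104, 0.038]
force: [-1.9, 0.5, 8.5]
tcp_pos: [0.5743, -0.0198, 0.038]
force: [0.1, 0.3, 6.9]
t 4.5 pos [ 0.5742 -0.0203  0.038 ] th 82.2 q6 -1.66 gap 0.060 F [-0.4 -1.2  7.8] T [-0.11  0.08  0.01]
```

View pics/s2z.png

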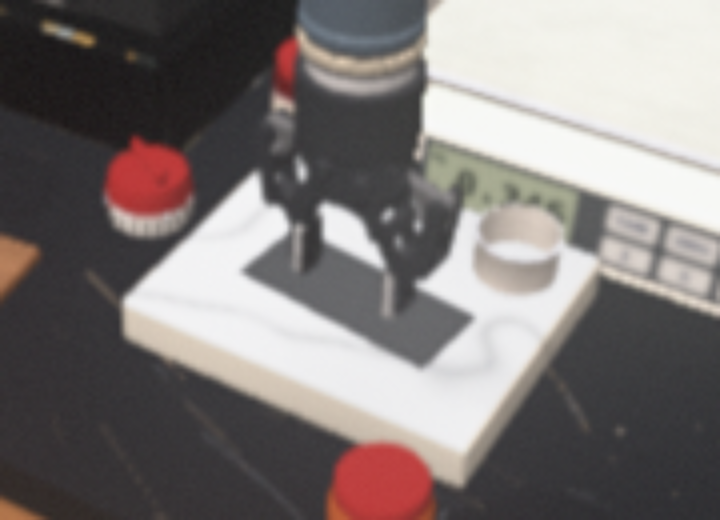

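The slate follows the fingers; in the zoomed view its right end is at about (450,340). I'll continue.

```bash
python3 -m crank '[[0.06,0,-0.008,0,0],[0.06,0,-0.008,0,0],[0.06,0,-0.008,0,0],[0.06,0,-0.008,0,0],[0.06,0,-0.004,0,0]]' | grep -E "force|pos";  python3 -m crank '[[0.06,0,-0.008,0,0],[0.06,0,-0.008,0,0],[0.06,0,-0.008,0,0],[0.06,0,-0.006,0,0],[0.06,0,-0.002,0,0]]' | grep -E "force|pos"
python3 - <<'E'
from h import *
snap('scene','s3.png');cv2.imwrite('pics/s3z.png',cv2.resize(cv2.imread('pics/s3.png')[150:280,220:400],None,fx=4,fy=4));plan()
E
```

```text
tcp_pos: [0.5694, -0.0556, 0.038]
force: [0.3, 0.6, 7.9]
tcp_pos: [0.5651, -0.0874, 0.038]
force: [1.0, 1.3, 7.7]
t 5.5 pos [ 0.565  -0.0875  0.038 ] th 82.2 q6 -1.78 gap 0.060 F [-1.1 -1.1  7.2] T [0.   0.09 0.  ]
```

View pics/s3z.png

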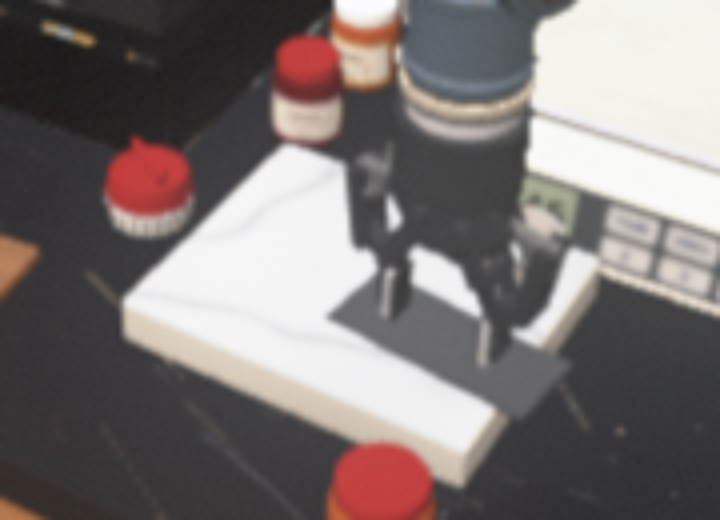

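Run:
```python
from h import *
s=dict(np.load('last_scene.npz'))
print(onplane(s,[[362.3,241.2],[349.8,253.5],[302.3,229]],.042).round(4))
print(onplane(s,[[330.5/4+220,316/4+150]],.043).round(4))
```

```text
[[ 0.5819 -0.1655  0.042 ]
 [ 0.5293 -0.1563  0.042 ]
 [ 0.5461 -0.0226  0.042 ]]
[[ 0.5456 -0.0237  0.043 ]]
```

```bash
python3 -m crank '[[0.06,0,-0.006,0,0],[0.06,0,-0.007,0,0],[0.06,0,-0.007,0,0],[0.06,0,-0.005,0,0],[0.06,0,0,0,0]]' | grep -E "force|pos";  python3 -m crank '[[0.06,-0.005,0,0,0],[0.06,-0.03,0,0,0],[0.06,-0.04,0,0,0],[0.06,-0.04,0,0,0],[0.06,0,0,0,0]]' | grep -E "force|pos"
python3 - <<'E'
from h import *
snap('scene','s4.png');cv2.imwrite('pics/s4z.png',cv2.resize(cv2.imread('pics/s4.png')[150:280,220:400],None,fx=4,fy=4));plan()
snap('top','t4.png');cv2.imwrite('pics/t4z.png',cv2.resize(cv2.imread('pics/t4.png')[155:265,225:405],None,fx=4,fy=4))
E
```

```text
tcp_pos: [0.5617, -0.1126, 0.038]
force: [-0.3, -2.2, 6.4]
tcp_pos: [0.5638, -0.1125, 0.157]
force: [1.1, 0.3, -0.2]
t 6.6 pos [ 0.5621 -0.1119  0.1545] th 82.3 q6 -1.83 gap 0.060 F [-0.1 -0.1  0.2] T [-0.09  0.03  0.01]
```

View pics/s4z.png

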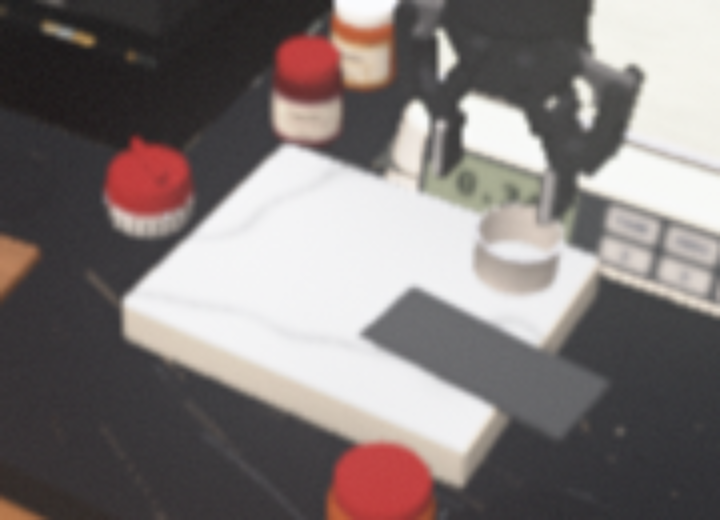

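View pics/t4z.png

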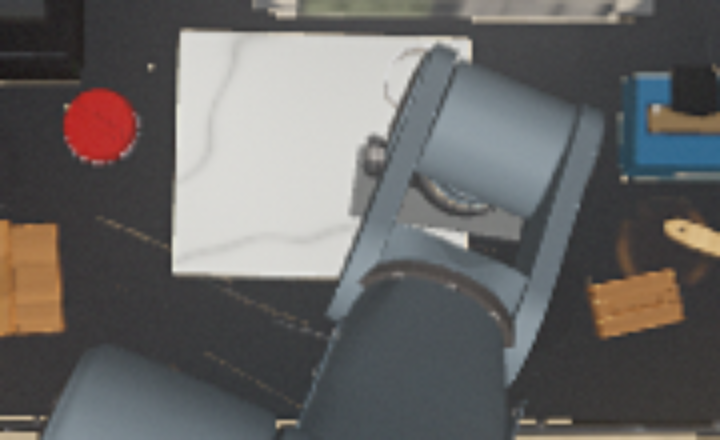

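In the zoomed scene view the slate overhangs the right edge, with end corners at about (608,382) and (560,438). Next I'll measure its pose.

Run:
```python
from seg import *
s=dict(np.load('last_scene.npz'));im=s['image'].astype(int);W=cloud(s)
hsv=cv2.cvtColor(s['image'],cv2.COLOR_BGR2HSV).astype(int)
m=(W[...,2]>.03)&(W[...,2]<.056)&(im.max(-1)<150)&(im.max(-1)>50)&(hsv[...,1]<60)&(W[...,0]<.61)&(W[...,0]>.5)&(W[...,1]<0)&(W[...,1]>-.22)
r=rect(s,m,.043,'slate')
```

```text
slate c [ 560.7 -118.6] size [139.2  62.2] ang 82.1 corners [[520.0, -183.0], [582.0, -192.0], [601.0, -54.0], [539.0, -45.0]] px 995
```

```bash
python3 -m crank '[[0.085,0,0,0,0.145],[0.085,0,0,0,0.145],[0.085,0,0,0,0.145],[0.085,0,0,0,0.145],[0.085,0,0,0,0.145]]' | grep -E "force|pos";  python3 -m crank '[[0.085,0,0,0,0.145],[0.085,0,0,0,0.145],[0.085,0,0,0,0.145],[0.085,0,0,0,0.145],[0.085,0,0,0,0.145]]' | grep -E "force|pos"; python3 -m crank '[[0.085,0,0,0,0.125],[0.085,0,0,0,0]]' | grep -E "force|pos";python3 - <<'E'
from h import *
plan(.5545,-.172,.07,-7.9)
E
```

```text
tcp_pos: [0.5588, -0.1107, 0.1494]
force: [0.4, -0.1, -1.0]
tcp_pos: [0.5588, -0.1107, 0.1493]
force: [-0.1, -0.0, 0.2]
tcp_pos: [0.5589, -0.1108, 0.1496]
force: [0.6, -0.2, -0.6]
t 7.8 pos [ 0.5589 -0.1108  0.1496] th -7.9 q6 -0.25 gap 0.085 F [ 0.6 -0.2 -0.6] T [-0.   -0.   -0.03]
yaw -0.001 then shift [0.0795 0.0044 0.0613] axes x [-0.  0. -1.] y [ 0.99 -0.14 -0.  ] z [-0.14 -0.99 -0.  ]
```

```bash
python3 -m crank '[[0.085,0,0.003,0.031,0],[0.085,0,0.002,0.03,0],[0.085,0.04,0,0,0],[0.085,0.04,0,0,0],[0.085,0,0,0,0]]' | grep -E "force|pos"
python3 - <<'E'
from h import *
plan(.5545,-.172,.018,-7.9)
snap('scene','s5.png');cv2.imwrite('pics/s5z.png',cv2.resize(cv2.imread('pics/s5.png')[150:280,220:400],None,fx=4,fy=4))
E
```

```text
tcp_pos: [0.5519, -0.1704, 0.0656]
force: [-0.5, 1.2, 0.1]
t 8.3 pos [ 0.5519 -0.1704  0.0656] th -7.9 q6 -0.36 gap 0.085 F [-0.5  1.2  0.1] T [0.06 0.04 0.  ]
yaw 0.001 then shift [0.0476 0.0034 0.0015] axes x [-0.01  0.01 -1.  ] y [ 0.99 -0.14 -0.01] z [-0.14 -0.99 -0.  ]
```

View pics/s5z.png

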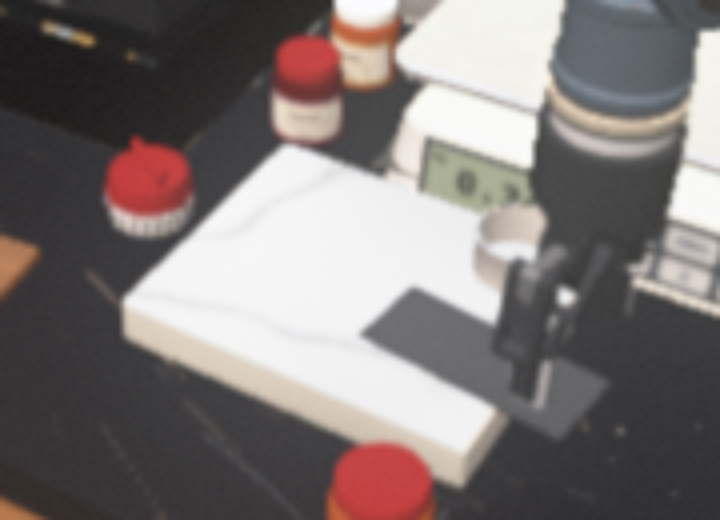

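The gripper is above the overhang, around (540,390), with the jaws across the width. I'll go down, then close.

```bash
python3 -m crank '[[0.085,0.015,0.0034,0.0015,0],[0.085,0.018,0,0,0],[0.085,0.015,0,0,0],[0.085,0,0,0,0]]' | grep -E "force|pos"
python3 - <<'E'
from h import *
plan(.5545,-.172,.018,-7.9)
snap('scene','s6.png');cv2.imwrite('pics/s6z.png',cv2.resize(cv2.imread('pics/s6.png')[150:280,220:400],None,fx=4,fy=4))
E
```

```text
tcp_pos: [0.5595, -0.174, 0.0225]
force: [-0.3, 0.9, 0.0]
t 8.8 pos [ 0.5595 -0.174   0.0225] th -7.9 q6 -0.35 gap 0.085 F [-0.3  0.9  0. ] T [ 0.02 -0.02 -0.01]
yaw -0.000 then shift [ 0.0045 -0.0052 -0.0013] axes x [-0.  0. -1.] y [ 0.99 -0.14 -0.  ] z [-0.14 -0.99 -0.  ]
```

View pics/s6z.png

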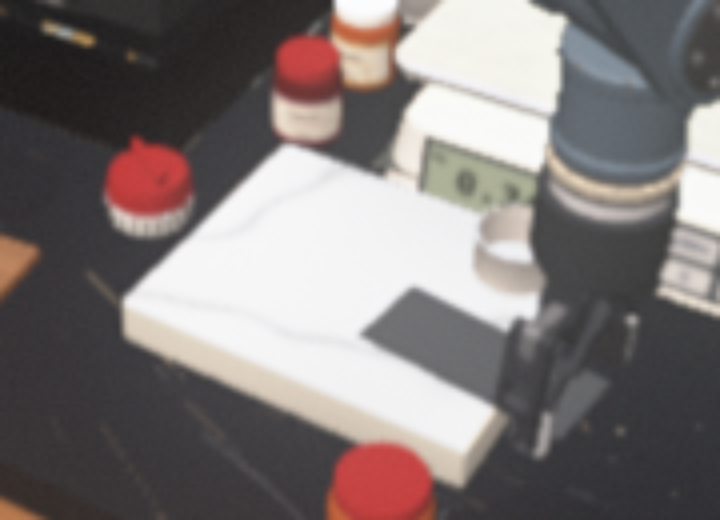

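```bash
python3 -m crank '[[0.085,0.004,-0.003,0,0],[0.065,0,0,0,0],[0.05,0,0,0,0],[0.05,0,0,0,0],[0.05,0,0,0,0]]' 50
python3 - <<'E'
from h import *
plan()
snap('scene','s7.png');cv2.imwrite('pics/s7z.png',cv2.resize(cv2.imread('pics/s7.png')[150:280,220:400],None,fx=4,fy=4))
E
```

```text
t: 9.35
tcp_pos: [0.5573, -0.1742, 0.0202]
tool_rot: [0.534, 0.464, -0.533, 0.464]
force: [-1.7, -0.1, 2.9]
finger_gap: 0.659
t 9.3 pos [ 0.5573 -0.1742  0.0202] th -8.0 q6 -0.36 gap 0.056 F [-1.7 -0.1  2.9] T [ 0.14  0.1  -0.  ]
```

View pics/s7z.png

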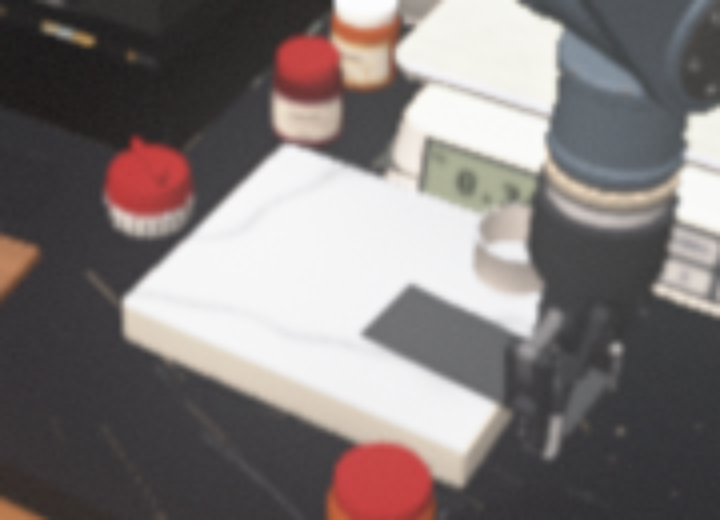

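The slate is gripped across its end (gap 56 mm). I'm lifting now.

```bash
python3 -m crank '[[0.05,-0.01,0,0,0],[0.05,-0.02,0,0,0],[0.05,-0.02,0,0,0],[0.05,-0.02,0,0,0],[0.05,0,0,0,0]]'
python3 - <<'E'
from h import *
plan()
snap('scene','s8.png');cv2.imwrite('pics/s8z.png',cv2.resize(cv2.imread('pics/s8.png')[150:280,220:400],None,fx=4,fy=4))
E
```

```text
t: 9.9
tcp_pos: [0.5589, -0.175, 0.0924]
tool_rot: [0.534, 0.462, -0.533, 0.466]
force: [-0.3, -0.2, -0.4]
finger_gap: 0.659
t 9.9 pos [ 0.5589 -0.175   0.0924] th -8.0 q6 -0.36 gap 0.056 F [-0.3 -0.2 -0.4] T [-0.05  0.    0.02]
```

View pics/s8z.png

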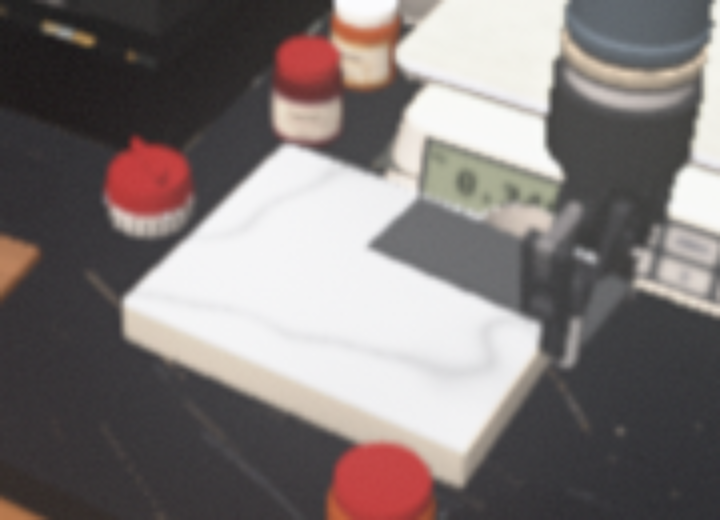

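The slate is held level, off the slab. I'll reduce the grip here, low over the slab, to see whether it pivots by itself.

```bash
python3 -m crank '[[0.05,0,0,0,0],[0.05,0,0,0,0],[0.05,0,0,0,0]]' 20
python3 - <<'E'
from h import *
plan()
snap('scene','s9.png');cv2.imwrite('pics/s9z.png',cv2.resize(cv2.imread('pics/s9.png')[150:280,220:400],None,fx=4,fy=4))
E
```

```text
t: 10.25
tcp_pos: [0.5564, -0.1737, 0.0884]
tool_rot: [-0.533, -0.465, 0.534, -0.463]
force: [-0.3, 0.2, -0.8]
finger_gap: 0.656
t 10.2 pos [ 0.5564 -0.1737  0.0884] th -8.0 q6 -0.36 gap 0.056 F [-0.3  0.2 -0.8] T [-0.1  -0.01 -0.02]
```

View pics/s9z.png

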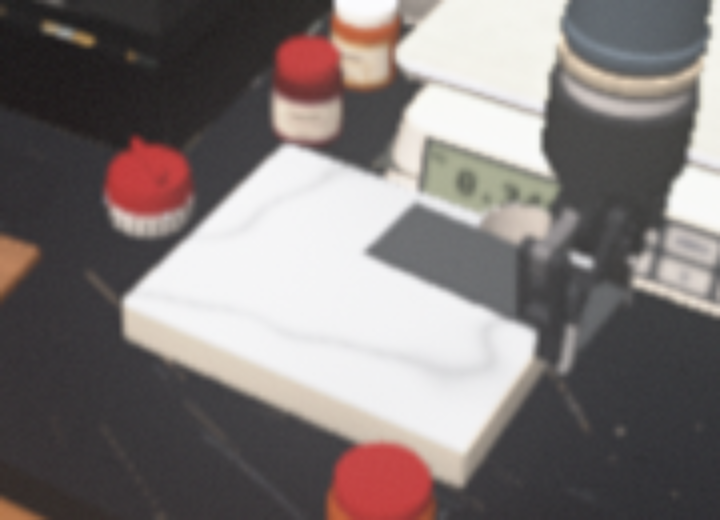

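It doesn't pivot at 20 N. I'll carry it back over the slab, down low, and ease the opening gradually so the free end comes down gently onto the marble.

```bash
python3 -m crank '[[0.05,0,-0.003,-0.02,0],[0.05,0,-0.003,-0.03,0],[0.05,0,-0.003,-0.03,0],[0.05,0,0,-0.02,0],[0.05,0,0,0,0]]' 30; python3 -c "
from h import *;plan(.553,-.07,.042,-8)"
```

```text
t: 10.8
tcp_pos: [0.5613, -0.071, 0.0889]
tool_rot: [-0.533, -0.466, 0.533, -0.464]
force: [-0.3, -0.1, 0.2]
finger_gap: 0.66
t 10.8 pos [ 0.5613 -0.071   0.0889] th -7.8 q6 -0.19 gap 0.056 F [-0.3 -0.1  0.2] T [-0.06  0.02 -0.03]
yaw 0.004 then shift [ 0.047  -0.0083  0.0002] axes x [-0.  0. -1.] y [ 0.99 -0.14 -0.  ] z [-0.14 -0.99 -0.  ]
```

```bash
python3 -m crank '[[0.05,0.01,-0.008,0,0],[0.05,0.02,0,0,0],[0.05,0.014,0,0,0],[0.05,0,0,0,0]]' 20; python3 -m crank '[[0.0555,0,0,0,0],[0.0555,0,0,0,0]]';python3 - <<'E'
from h import *
plan()
snap('scene','s10.png');cv2.imwrite('pics/s10z.png',cv2.resize(cv2.imread('pics/s10.png')[150:280,220:400],None,fx=4,fy=4))
E
```

```text
t: 11.2
tcp_pos: [0.5527, -0.0729, 0.0435]
tool_rot: [-0.533, -0.465, 0.534, -0.463]
force: [-0.8, 0.7, -0.8]
finger_gap: 0.658
t: 11.4
tcp_pos: [0.5547, -0.0731, 0.046]
tool_rot: [0.534, 0.464, -0.533, 0.464]
force: [0.5, 0.7, 0.5]
finger_gap: 0.658
t 11.4 pos [ 0.5547 -0.0731  0.046 ] th -8.0 q6 -0.19 gap 0.056 F [0.5 0.7 0.5] T [-0.01 -0.02 -0.05]
```

View pics/s10z.png

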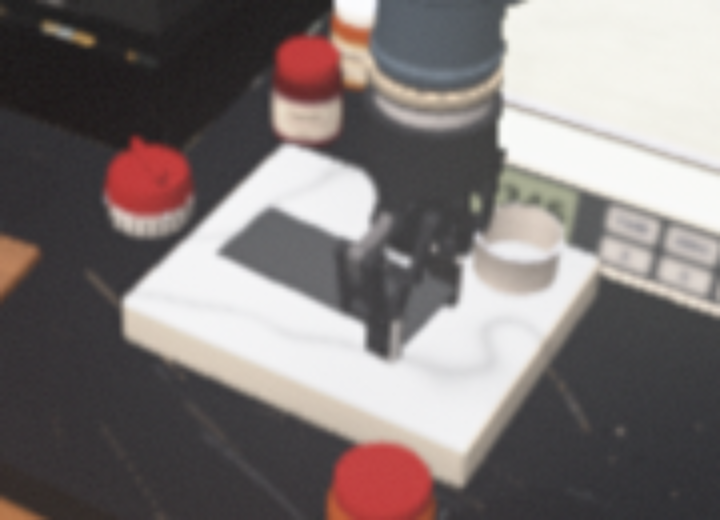

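```bash
cat > fe.py <<'E'
from h import *
import sys
s=snap('scene','%s.png'%sys.argv[1]); W=cloud(s); im=s['image'].astype(int)
hsv=cv2.cvtColor(s['image'],cv2.COLOR_BGR2HSV).astype(int)
m=manip.sense(); p=m['tcp_pos']; A=R.from_quat(m['tool_rot']).as_matrix()
q=(W-p)@A  # tool coords: x down, y jaw, z
z=-q[...,2]*np.sign(float(sys.argv[2])) # dist along slate from hand
k=(abs(q[...,1])<.02)&(im.max(-1)<125)&(hsv[...,1]<70)&(z>.03)&(z<.16)&(W[...,2]>.005)
if k.sum()>20:
    c=np.polyfit(z[k],W[k][:,2],1); print('slate tilt deg %.1f z at hand %.4f n %d'%(np.degrees(np.arctan(c[0])),c[1],k.sum()),'zrange',np.percentile(W[k][:,2],[2,98]).round(3), 'reach',np.percentile(z[k],98).round(3))
plan()
cv2.imwrite('pics/%sz.png'%sys.argv[1],cv2.resize(s['image'][150:280,220:400],None,fx=4,fy=4))
E
python3 fe.py s11 1; python3 -m crank '[[0.0562,0,0,0,0],[0.0562,0,0,0,0]]'|tail -1;python3 fe.py s12 1; python3 -m crank '[[0.0566,0,0,0,0],[0.0566,0,0,0,0]]'|tail -1; python3 fe.py s13 1
```

```text
slate tilt deg -38.2 z at hand 0.1453 n 287 zrange [0.066 0.313] reach 0.122
t 11.5 pos [ 0.5546 -0.073   0.0462] th -8.0 q6 -0.19 gap 0.056 F [ 0.3 -0.6 -0.1] T [-0.06 -0.03  0.03]
finger_gap: 0.66
slate tilt deg -42.0 z at hand 0.1557 n 281 zrange [0.065 0.311] reach 0.122
t 11.8 pos [ 0.5542 -0.0727  0.0459] th -8.0 q6 -0.19 gap 0.057 F [ 0.1  0.9 -0.5] T [ 0.   -0.03  0.06]
finger_gap: 0.663
slate tilt deg -49.5 z at hand 0.1819 n 281 zrange [0.065 0.312] reach 0.122
t 12.0 pos [ 0.554  -0.0726  0.0456] th -8.0 q6 -0.19 gap 0.057 F [ 0.3  0.5 -0. ] T [-0.04 -0.02 -0.03]
```

```bash
sed -i 's/(W\[...,2\]>.005)/(W[...,2]>.005)\&(W[...,2]<p[2]+.04)/' fe.py; python3 fe.py s14 1; python3 -m crank '[[0.0570,0,0,0,0],[0.0570,0,0,0,0]]'|tail -1;python3 fe.py s15 1; python3 -m crank '[[0.0574,0,0,0,0],[0.0574,0,0,0,0]]'|tail -1; python3 fe.py s16 1
```

```text
slate tilt deg -0.9 z at hand 0.0683 n 271 zrange [0.065 0.069] reach 0.123
t 12.1 pos [ 0.554  -0.0726  0.0456] th -8.0 q6 -0.19 gap 0.057 F [-0.  -1.  -0.1] T [-0.04 -0.05  0.02]
finger_gap: 0.671
slate tilt deg -0.6 z at hand 0.0676 n 266 zrange [0.064 0.069] reach 0.123
t 12.3 pos [ 0.554  -0.0726  0.0455] th -8.0 q6 -0.19 gap 0.057 F [-0.4 -0.3 -0.6] T [-0.06 -0.01 -0.04]
finger_gap: 0.669
slate tilt deg -0.9 z at hand 0.0676 n 267 zrange [0.064 0.068] reach 0.123
t 12.6 pos [ 0.554  -0.0726  0.0455] th -8.0 q6 -0.19 gap 0.057 F [0.2 0.1 0.1] T [-0.03  0.04 -0.  ]
```

```bash
for g in 1; do python3 -m crank '[[0.0577,0,0,0,0],[0.0577,0,0,0,0]]'|tail -1;python3 fe.py s17 1; python3 -m crank '[[0.0580,0,0,0,0],[0.0580,0,0,0,0]]'|tail -1; python3 fe.py s18 1; python3 -m crank '[[0.0582,0,0,0,0],[0.0582,0,0,0,0]]'|tail -1; python3 fe.py s19 1; done
```

```text
finger_gap: 0.675
slate tilt deg -11.4 z at hand 0.0679 n 223 zrange [0.043 0.058] reach 0.12
t 12.8 pos [ 0.554  -0.0726  0.0455] th -8.0 q6 -0.19 gap 0.058 F [ 0.2  0.8 -0.4] T [-0.03 -0.04  0.01]
finger_gap: 0.68
slate tilt deg 0.1 z at hand 0.0427 n 287 zrange [0.04  0.046] reach 0.12
t 13.1 pos [ 0.5541 -0.0727  0.0456] th -8.0 q6 -0.19 gap 0.058 F [-0.2  0.3 -0.1] T [-0.06 -0.04 -0.04]
finger_gap: 0.682
slate tilt deg 0.1 z at hand 0.0427 n 281 zrange [0.04  0.045] reach 0.12
t 13.3 pos [ 0.554  -0.0726  0.0456] th -8.0 q6 -0.19 gap 0.058 F [0.5 0.5 0.4] T [ 0.02  0.03 -0.01]
```

At opening 0.0577 it pivoted to 11° with the free end on the slab and the hand end still held. At 0.058 it slipped flat onto the slab, so the usable opening is known. I'll drag it out over the edge again and repeat.

```bash
python3 -m crank '[[0.062,0,0,0,0],[0.062,-0.03,0,0,0],[0.03,-0.01,0,-0.022,0],[0.03,0,0,-0.023,0],[0.03,0,0,0,0]]'; python3 -m crank '[[0.03,0.018,0,0,0],[0.03,0.015,0,0,0],[0.03,0,0,0,0]]';python3 fe.py s20 1
```

```text
t: 13.8
tcp_pos: [0.5603, -0.026, 0.0861]
tool_rot: [0.533, 0.465, -0.533, 0.465]
force: [0.3, -0.1, -0.1]
finger_gap: 0.353
t: 14.1
tcp_pos: [0.5586, -0.0282, 0.0507]
tool_rot: [-0.533, -0.465, 0.534, -0.463]
force: [-0.3, 0.3, -0.3]
finger_gap: 0.352
slate tilt deg -0.3 z at hand 0.0431 n 149 zrange [0.04  0.045] reach 0.076
t 14.2 pos [ 0.5593 -0.0284  0.0516] th -8.0 q6 -0.11 gap 0.030 F [-0.6  0.5  0.1] T [ 0.02  0.03 -0.07]
```

View pics/s20z.png

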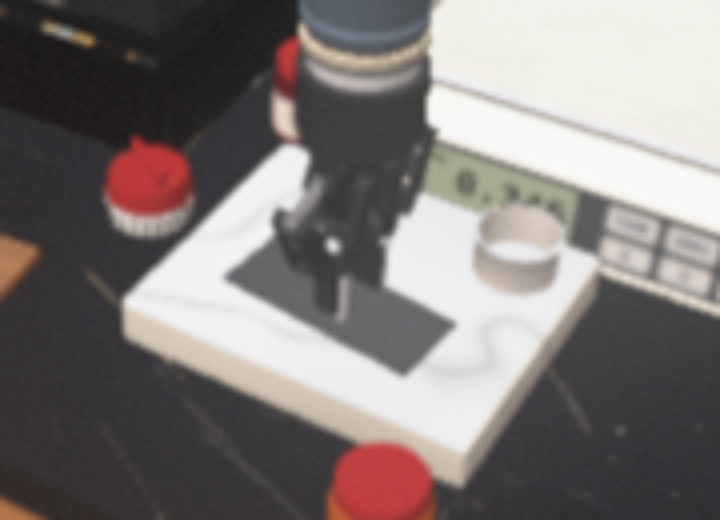

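The slate lies flat and the fingers are over its middle at about (340,310). Its right end is at (430,350). I'll press lightly and drag.

```bash
python3 -m crank '[[0.03,0.007,0,0,0],[0.03,0.002,0,0,0],[0.03,0,0,0,0]]'|grep -E "pos|force"; python3 -m crank '[[0.03,0.0015,0,0,0],[0.03,0,0,0,0]]'|grep -E "pos|force"; python3 -m crank '[[0.03,0.001,0,0,0],[0.03,0,0,0,0]]'|grep -E "pos|force"
```

```text
tcp_pos: [0.5602, -0.0282, 0.0435]
force: [-0.2, 0.1, -0.2]
tcp_pos: [0.5607, -0.0282, 0.0426]
force: [-0.4, -0.8, 3.3]
tcp_pos: [0.5609, -0.0282, 0.0426]
force: [-1.2, -0.0, 9.4]
```

```bash
python3 -m crank '[[0.03,0,0,0.006,0],[0.03,0,0,0.009,0],[0.03,0,0,0.009,0],[0.03,0,0,0.009,0],[0.03,0,0,0.009,0]]'|grep -E "pos|force"; python3 -m crank '[[0.03,0,0,0.009,0],[0.03,0,0,0.009,0],[0.03,0,0,0.008,0],[0.03,0,0,0.006,0],[0.03,0,0,0,0]]'|grep -E "pos|force"; python3 fe.py s21 1
```

```text
tcp_pos: [0.5558, -0.07, 0.0426]
force: [0.7, 1.2, 7.4]
tcp_pos: [0.5513, -0.1027, 0.0426]
force: [0.1, -0.4, 8.0]
slate tilt deg -0.5 z at hand 0.0434 n 162 zrange [0.041 0.045] reach 0.078
t 15.9 pos [ 0.5513 -0.1026  0.0426] th -8.0 q6 -0.24 gap 0.030 F [ 0.1 -1.3  7.8] T [-0.21  0.23  0.01]
```

View pics/s21z.png

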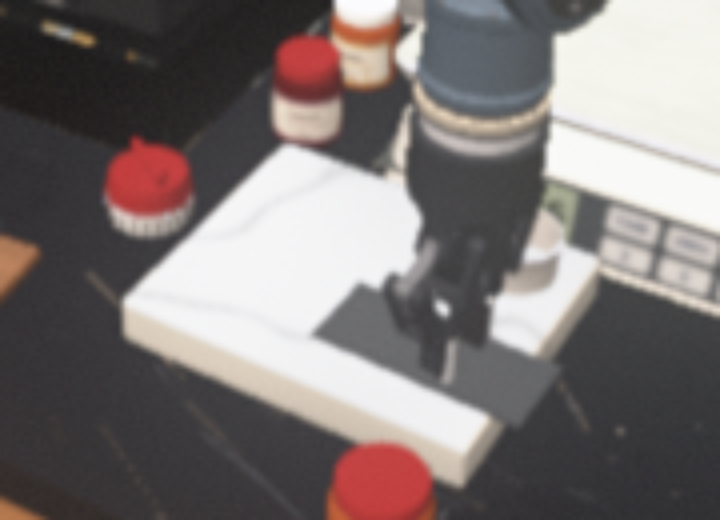

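```bash
python3 -m crank '[[0.03,0,0,0.007,0],[0.03,0,0,0.008,0],[0.03,0,0,0.006,0],[0.03,0,0,0.003,0],[0.03,0,0,0,0]]'|grep -E "pos|force"; python3 fe.py s22 1;  python3 -m crank '[[0.03,-0.004,0,0,0],[0.07,-0.04,0,0,0],[0.085,-0.01,0,0.03,0],[0.085,0,0,0.022,0],[0.085,0,0,0,0]]'|grep -E "pos|force"
python3 - <<'E'
from seg import *
plan()
s=snap('scene','s23.png');im=s['image'].astype(int);W=cloud(s)
cv2.imwrite('pics/s23z.png',cv2.resize(s['image'][150:280,220:400],None,fx=4,fy=4))
E
```

```text
tcp_pos: [0.548, -0.1262, 0.0426]
force: [-0.2, -1.4, 8.1]
slate tilt deg 0.7 z at hand 0.0421 n 173 zrange [0.04  0.045] reach 0.078
t 16.4 pos [ 0.548  -0.1262  0.0426] th -8.0 q6 -0.29 gap 0.030 F [-0.4 -1.7  7.6] T [-0.21  0.25  0.04]
tcp_pos: [0.5401, -0.1793, 0.0959]
force: [0.1, -0.4, -0.0]
t 16.9 pos [ 0.5401 -0.1793  0.0959] th -8.1 q6 -0.37 gap 0.085 F [ 0.1 -0.4 -0. ] T [0.02 0.01 0.01]
```

View pics/s23z.png

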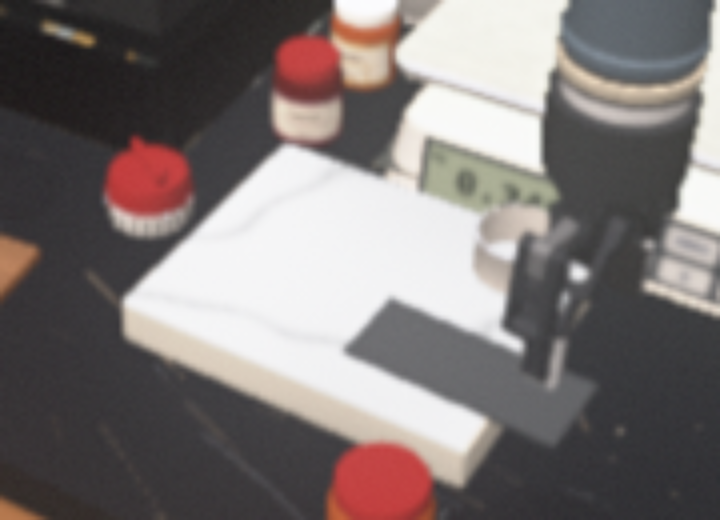

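Run:
```python
from h import *
s=dict(np.load('last_scene.npz'))
P=onplane(s,[[369.2,246.2],[359.3,261],[306.3,237.5],[317,224.5]],.043)[:,:2]
e=(P[0]+P[1])/2;f=(P[2]+P[3])/2;d=(e-f)/np.linalg.norm(e-f)
print(P.round(4),e,f,np.linalg.norm(e-f),np.degrees(np.arctan2(*d[::-1])))
g=e-.014*d; print(g); plan(g[0],g[1],.020,-8)
```

```text
[[ 0.5735 -0.1861]
 [ 0.5178 -0.1843]
 [ 0.5237 -0.0458]
 [ 0.5785 -0.0464]] [ 0.54564939 -0.18519556] [ 0.55109129 -0.04610543] 0.1391965437473656 -92.24055381018886
[ 0.54619672 -0.17120626]
t 17.0 pos [ 0.5394 -0.1776  0.0953] th -8.1 q6 -0.37 gap 0.085 F [ 0.7 -0.5 -0.3] T [ 0.04  0.01 -0.  ]
yaw -0.002 then shift [ 0.0753  0.0058 -0.0073] axes x [ 0. -0. -1.] y [ 0.99 -0.14  0.  ] z [-0.14 -0.99  0.  ]
```

```bash
python3 -m crank '[[0.085,0,0,0,-0.1],[0.085,0.02,0.0065,-0.0066,0],[0.085,0.02,0,0,0],[0.085,0.015,0,0,0],[0.085,0,0,0,0]]'|grep -E "pos|force"; python3 -c "
from h import *
plan(.5462,-.1712,.020,-2.2)"
```

```text
tcp_pos: [0.5442, -0.168, 0.0377]
force: [-0.3, -0.6, -0.5]
t 17.5 pos [ 0.5442 -0.168   0.0377] th -2.2 q6 -0.46 gap 0.085 F [-0.3 -0.6 -0.5] T [-0.02  0.04  0.01]
yaw 0.000 then shift [0.0176 0.0022 0.0032] axes x [-0.01  0.   -1.  ] y [ 1.   -0.04 -0.01] z [-0.04 -1.   -0.  ]
```

```bash
python3 -m crank '[[0.085,0.0176,0.0022,0.0032,0],[0.065,0,0,0,0],[0.05,0,0,0,0],[0.05,0,0,0,0],[0.05,0,0,0,0]]' 20|grep -E "pos|force|gap"; python3 -m crank '[[0.05,-0.01,0,0,0],[0.05,-0.01,0,0,0],[0.05,0,0,0,0]]'|grep -E "pos|force|gap"; python3 fe.py s24 1;  python3 -m crank '[[0.057,0,0,0,0],[0.0574,0,0,0,0],[0.0576,0,0,0,0]]'|grep -E "pos|force|gap"; python3 fe.py s25 1
```

```text
tcp_pos: [0.5486, -0.1735, 0.0233]
force: [-0.0, 0.3, 0.2]
finger_gap: 0.669
tcp_pos: [0.5496, -0.1742, 0.0446]
force: [0.2, -0.8, -0.5]
finger_gap: 0.67
slate tilt deg 0.8 z at hand 0.0622 n 436 zrange [0.061 0.066] reach 0.124
t 18.4 pos [ 0.5492 -0.174   0.0439] th -2.2 q6 -0.46 gap 0.058 F [0.2 0.2 0.3] T [-0.01  0.03 -0.04]
tcp_pos: [0.5481, -0.1734, 0.0422]
force: [0.7, -0.1, -1.2]
finger_gap: 0.674
slate tilt deg -0.4 z at hand 0.0593 n 435 zrange [0.056 0.062] reach 0.124
t 18.7 pos [ 0.5481 -0.1735  0.0421] th -2.2 q6 -0.46 gap 0.057 F [ 0.6 -0.1 -1.3] T [ 0.02  0.01 -0.02]
```

```bash
python3 -m crank '[[0.0577,0,0,0,0],[0.0577,0,0,0,0]]'|grep -E "gap"; python3 fe.py s26 1|head -1;  python3 -m crank '[[0.0579,0,0,0,0],[0.0579,0,0,0,0]]'|grep -E "gap"; python3 fe.py s27 1|head -1
```

```text
finger_gap: 0.677
slate tilt deg -5.5 z at hand 0.0592 n 413 zrange [0.045 0.058] reach 0.123
finger_gap: 0.682
slate tilt deg -7.1 z at hand 0.0595 n 401 zrange [0.042 0.057] reach 0.122
```

```bash
python3 -m crank '[[0.0577,-0.004,0,0,0],[0.0577,-0.006,0,-0.001,0],[0.0577,-0.006,0,-0.002,0],[0.0577,-0.006,0,-0.002,0]]'|grep -E "gap|pos|force"; python3 fe.py s28 1
```

```text
tcp_pos: [0.5487, -0.1685, 0.0652]
force: [0.2, -0.1, -0.3]
finger_gap: 0.68
slate tilt deg -18.9 z at hand 0.0844 n 342 zrange [0.044 0.072] reach 0.117
t 19.6 pos [ 0.5491 -0.1683  0.0661] th -2.2 q6 -0.45 gap 0.058 F [ 0.3 -0.1 -0.2] T [-0.03 -0.01 -0.02]
```

It's tilting as planned: 19° now, with the far end resting on the slab. I'll continue to about 45°.

```bash
python3 -m crank '[[0.0577,-0.006,0,-0.002,0],[0.0577,-0.006,0,-0.003,0],[0.0577,-0.006,0,-0.003,0],[0.0577,-0.006,0,-0.003,0]]'|grep -E "gap|pos|force"; python3 fe.py s29 1
```

```text
tcp_pos: [0.5489, -0.1572, 0.089]
force: [0.4, -0.1, -0.5]
finger_gap: 0.679
slate tilt deg -30.3 z at hand 0.1075 n 256 zrange [0.045 0.088] reach 0.106
t 20.1 pos [ 0.5494 -0.157   0.0898] th -2.2 q6 -0.44 gap 0.058 F [-1.1  0.5 -0.1] T [ 0.03  0.01 -0.01]
```

```bash
python3 -m crank '[[0.0577,-0.006,0,-0.004,0],[0.0577,-0.006,0,-0.005,0],[0.0577,-0.006,0,-0.005,0],[0.0577,-0.006,0,-0.006,0],[0.0577,-0.004,0,-0.004,0]]'|grep -E "gap|pos|force"; python3 fe.py s30 1
```

```text
tcp_pos: [0.55, -0.1329, 0.1171]
force: [-0.3, -0.1, -1.1]
finger_gap: 0.677
slate tilt deg -32.2 z at hand 0.1357 n 218 zrange [0.07  0.115] reach 0.104
t 20.6 pos [ 0.5502 -0.1326  0.1176] th -2.2 q6 -0.40 gap 0.058 F [ 0.5  0.8 -0.5] T [-0.03  0.01 -0.04]
```

View pics/s30z.png

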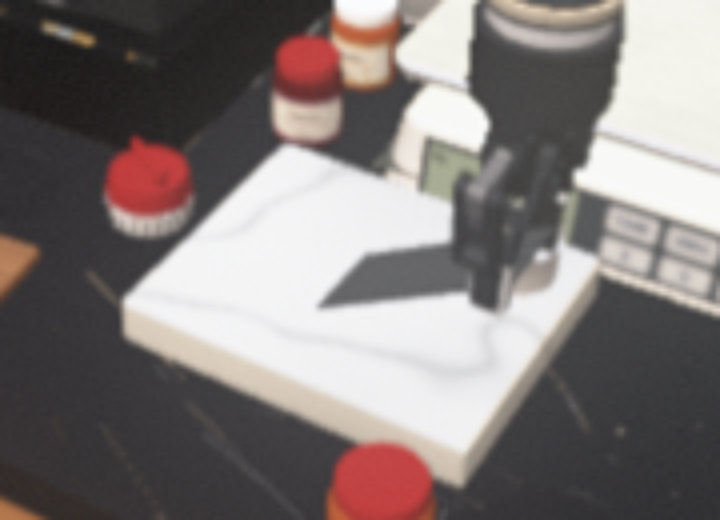

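```bash
python3 -m crank '[[0.0578,0,0,0,0],[0.0578,0,0,0,0]]'|grep -E "gap"; python3 fe.py s31 1|head -1;  python3 -m crank '[[0.0579,0,0,0,0],[0.0579,0,0,0,0]]'|grep -E "gap"; python3 fe.py s32 1
```

```text
finger_gap: 0.676
slate tilt deg -34.6 z at hand 0.1351 n 203 zrange [0.066 0.112] reach 0.101
finger_gap: 0.682
slate tilt deg -45.7 z at hand 0.1344 n 130 zrange [0.047 0.102] reach 0.085
t 21.1 pos [ 0.5498 -0.1337  0.1162] th -2.3 q6 -0.40 gap 0.058 F [ 0.3 -0.3 -0.7] T [-0.03 -0.04 -0.04]
```

```bash
python3 -m crank '[[0.0576,0,0,0,0],[0.056,0,0,0,0],[0.05,0,0,0,0],[0.05,-0.02,0,0,0],[0.05,-0.03,0,0,0]]' 30|grep -E "gap|pos|force"; python3 -m crank '[[0.05,-0.04,0,0,0],[0.05,-0.04,0,0,0],[0.05,0,0,0,0]]'|grep -E "gap|pos"; python3 fe.py s33 1
```

```text
tcp_pos: [0.5483, -0.133, 0.1651]
force: [-0.2, 0.6, -1.0]
finger_gap: 0.666
tcp_pos: [0.5534, -0.1351, 0.2524]
finger_gap: 0.663
slate tilt deg -46.1 z at hand 0.2699 n 109 zrange [0.18  0.238] reach 0.087
t 22.0 pos [ 0.5517 -0.1344  0.2496] th -2.2 q6 -0.40 gap 0.057 F [-0.4  0.1 -0.7] T [0.   0.01 0.06]
```

View pics/s33.png

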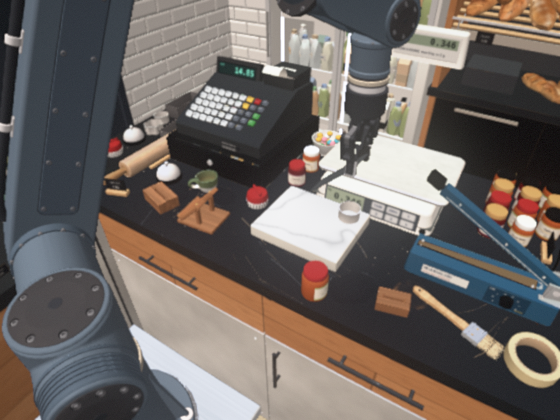

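The slate is held firmly at 46° (around (335,175)) with everything else undisturbed. Now I need an exact stand pose.

Run:
```python
from h import *
s=dict(np.load('last_scene.npz')); cv2.imwrite('pics/st_s.png',cv2.resize(s['image'][165:245,165:240],None,fx=8,fy=7.5,interpolation=cv2.INTER_CUBIC))
t=dict(np.load('last_top.npz')); cv2.imwrite('pics/st_t.png',cv2.resize(t['image'][200:250,195:250],None,fx=10,fy=10,interpolation=cv2.INTER_CUBIC))
```

```text
(no output)
```

View pics/st_s.png

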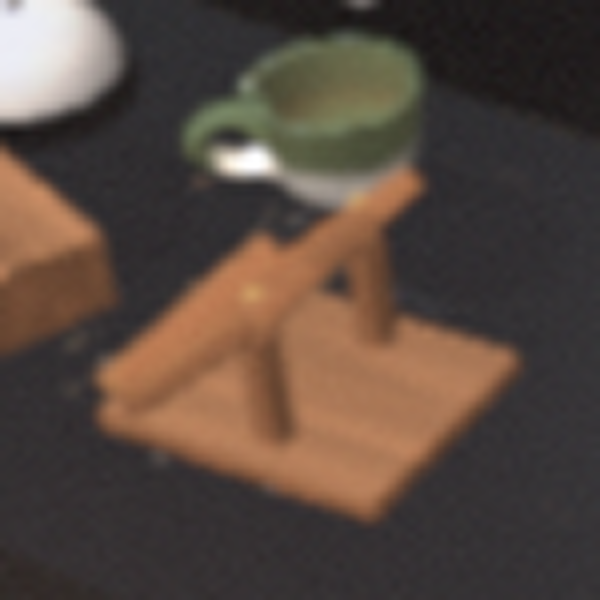

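View pics/st_t.png

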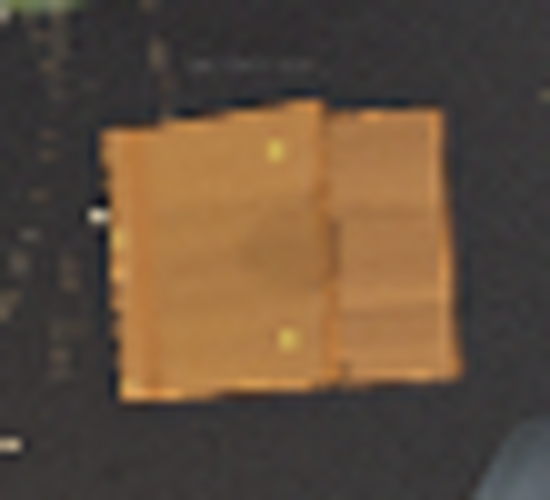

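```bash
cat > stand.py <<'E'
from h import *
from scipy.optimize import least_squares
s=dict(np.load('last_scene.npz')); t=dict(np.load('last_top.npz'))
T=lambda a,b:((a+.5)/10-.5+195,(b+.5)/10-.5+200)
S=lambda a,b:((a+.5)/8-.5+165,(b+.5)/7.5-.5+165)
top=[((19.4,45,83.4),T(319,100)),((19.4,-45,83.4),T(335,384)),((56,45,None),T(443,108)),((56,-45,None),T(461,378))]
sc=[((56,45,None),S(521,357)),((56,-45,None),S(375,505)),((-56,-45,None),S(98,412)),((19.4,45,83.4),S(424,182))]
def pts(L,p):
    c,sn=np.cos(p[2]),np.sin(p[2]); o=[]
    for (x,y,z),_ in L:
        z=p[3]*1000 if z is None else z
        o.append([p[0]+(c*x-sn*y)/1000,p[1]+(sn*x+c*y)/1000,z/1000])
    return np.array(o)
def f(p): return np.r_[(proj(t,pts(top,p))-[q for _,q in top]).ravel(),(proj(s,pts(sc,p))-[q for _,q in sc]).ravel()]
if __name__=='__main__':
    r=least_squares(f,[.487,.248,np.radians(-85),.008],x_scale=[.01,.01,.1,.01],loss='soft_l1')
    print(r.x,np.degrees(r.x[2]),f(r.x).round(2).reshape(-1,2).tolist())
    for keep,nm in((slice(0,8),'top'),(slice(8,16),'scene')):
        r2=least_squares(lambda p:f(p)[keep],r.x,x_scale=[.01,.01,.1,.01]); print(nm,r2.x)
    # anchor check
    p=r.x;c,sn=np.cos(p[2]),np.sin(p[2])
E
python3 stand.py
```

```text
[ 0.48420135  0.24394579 -1.49548262  0.01341819] -85.68484257945005 [[-0.38, 0.15], [-0.32, 0.13], [0.72, 0.04], [0.57, 0.26], [0.75, -0.18], [-0.0, 0.27], [0.11, -0.3], [-1.07, -1.2]]
top [ 0.48426772  0.24331178 -1.49737826  0.0385514 ]
scene [ 0.48039495  0.24006137 -1.4970149   0.0179143 ]
```

```bash
python3 -c "
from h import *
plan(.4876,.1964,.20,4.3)"
```

```text
t 22.0 pos [ 0.5517 -0.1344  0.2496] th -2.2 q6 -0.40 gap 0.057 F [-0.4  0.1 -0.7] T [0.   0.01 0.06]
yaw -0.114 then shift [ 0.0481 -0.0394 -0.3348] axes x [ 0.01 -0.   -1.  ] y [1.   0.07 0.01] z [ 0.07 -1.    0.  ]
```

```bash
python3 -m crank '[[0.05,0,0,-0.01,-0.114],[0.05,0,-0.005,-0.04,0],[0.05,0,-0.005,-0.045,0],[0.05,0,-0.005,-0.045,0],[0.05,0,-0.005,-0.045,0]]' 30|grep -E "gap|pos|force";python3 -m crank '[[0.05,0,-0.005,-0.045,0],[0.05,0,-0.005,-0.045,0],[0.05,0.01,-0.005,-0.035,0],[0.05,0.01,0,-0.015,0],[0.05,0,0,0,0]]' 30|grep -E "gap|pos|force";  python3 -c "
from h import *
plan(.4876,.1964,.16,4.3)"
```

```text
tcp_pos: [0.5155, 0.0509, 0.2448]
force: [0.5, 1.2, -0.2]
finger_gap: 0.665
tcp_pos: [0.4895, 0.1891, 0.2239]
force: [-0.3, -0.5, 0.0]
finger_gap: 0.665
t 23.0 pos [0.4895 0.1891 0.2239] th 4.5 q6 0.08 gap 0.057 F [-0.3 -0.5  0. ] T [-0.03 -0.03  0.01]
yaw 0.003 then shift [ 0.0639 -0.001  -0.0074] axes x [-0.01 -0.   -1.  ] y [ 1.    0.07 -0.01] z [ 0.07 -1.    0.  ]
```

```bash
python3 -m crank '[[0.05,0.03,-0.001,-0.005,0],[0.05,0.03,0,0,0],[0.05,0.02,0,0,0],[0.05,0,0,0,0]]'|grep -E "gap|pos|force"
python3 - <<'E'
from h import *
plan(.4876,.1935,.10,4.3)
s=snap('scene','s34.png');cv2.imwrite('pics/s34z.png',cv2.resize(s['image'][120:270,150:330],None,fx=4,fy=4))
s=snap('top','t34.png');cv2.imwrite('pics/t34z.png',cv2.resize(s['image'][170:270,160:300],None,fx=5,fy=5))
E
```

```text
tcp_pos: [0.4885, 0.1908, 0.1435]
force: [-0.6, -0.7, -0.9]
finger_gap: 0.665
t 23.4 pos [0.4885 0.1908 0.1435] th 4.2 q6 0.09 gap 0.057 F [-0.6 -0.7 -0.9] T [-0.04  0.02  0.03]
yaw -0.002 then shift [ 0.0435 -0.0004 -0.0028] axes x [-0.01 -0.   -1.  ] y [ 1.    0.07 -0.01] z [ 0.07 -1.    0.  ]
```

View pics/s34z.png

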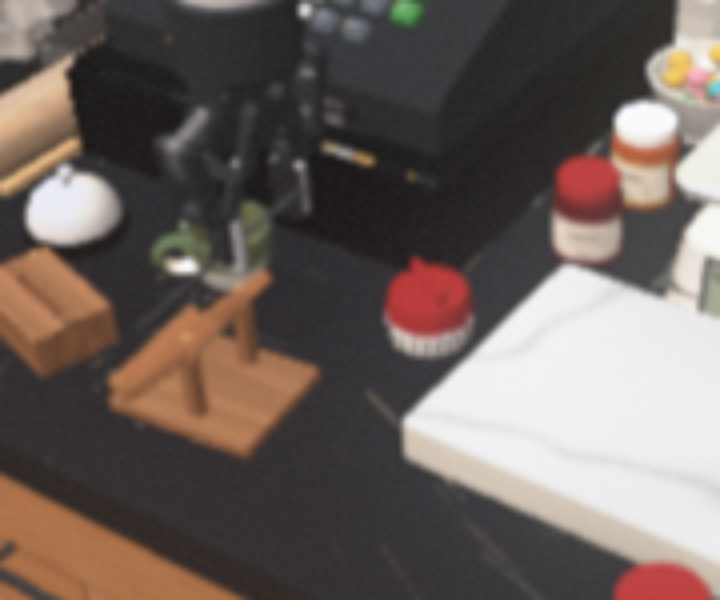

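View pics/t34z.png

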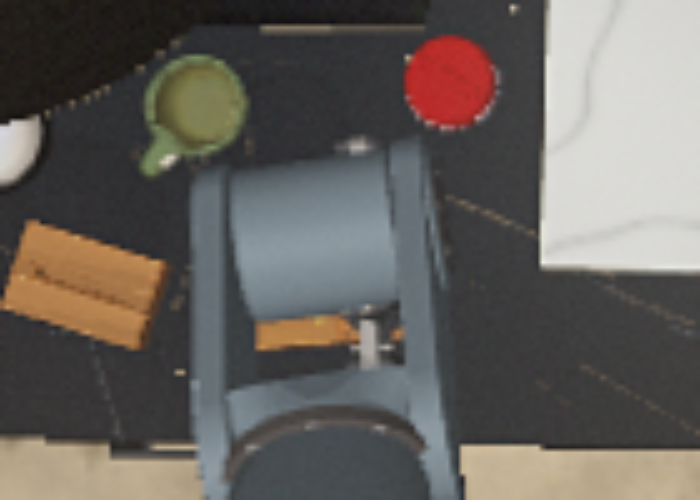

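The slate is seen edge-on, parallel above the panel (about (190,290) in the zoomed scene). I'll lower it until it touches.

```bash
python3 -m crank '[[0.05,0.015,0,-0.003,0],[0.05,0.013,0,0,0],[0.05,0,0,0,0]]'|grep -E "pos|force"; python3 -m crank '[[0.05,0.004,0,0,0],[0.05,0,0,0,0]]'|grep -E "pos|force"; python3 -m crank '[[0.05,0.003,0,0,0],[0.05,0,0,0,0]]'|grep -E "pos|force"
```

```text
tcp_pos: [0.4904, 0.1952, 0.1186]
force: [0.2, -0.8, -0.5]
tcp_pos: [0.4909, 0.1957, 0.1152]
force: [0.5, 0.1, -0.5]
tcp_pos: [0.4903, 0.1958, 0.1117]
force: [-0.6, -0.3, -0.8]
```

```bash
python3 -m crank '[[0.05,0.003,0,0.002,0],[0.05,0,0,0,0]]'|grep -E "pos|force"; python3 -m crank '[[0.05,0.003,0,0,0],[0.05,0,0,0,0]]'|grep -E "pos|force"; python3 -m crank '[[0.05,0.002,0,0,0],[0.05,0,0,0,0]]'|grep -E "pos|force"
```

```text
tcp_pos: [0.4901, 0.1936, 0.1082]
force: [-0.4, 0.5, -0.4]
tcp_pos: [0.4904, 0.194, 0.1052]
force: [0.2, 0.8, -0.0]
tcp_pos: [0.4906, 0.1942, 0.1035]
force: [-0.2, 1.1, 0.6]
```

```bash
python3 -m crank '[[0.05,0.002,0,0,0],[0.05,0,0,0,0]]'|grep -E "pos|force"; python3 -m crank '[[0.05,0.002,0,0,0],[0.05,0,0,0,0]]'|grep -E "pos|force"
python3 - <<'E'
from h import *
s=snap('scene','s35.png');cv2.imwrite('pics/s35z.png',cv2.resize(s['image'][160:250,160:250],None,fx=6.5,fy=6.5,interpolation=cv2.INTER_CUBIC))
E
```

```text
tcp_pos: [0.4906, 0.1941, 0.1015]
force: [0.8, 1.8, 1.5]
tcp_pos: [0.4904, 0.1939, 0.0993]
force: [0.3, 2.3, 2.5]
```

View pics/s35z.png

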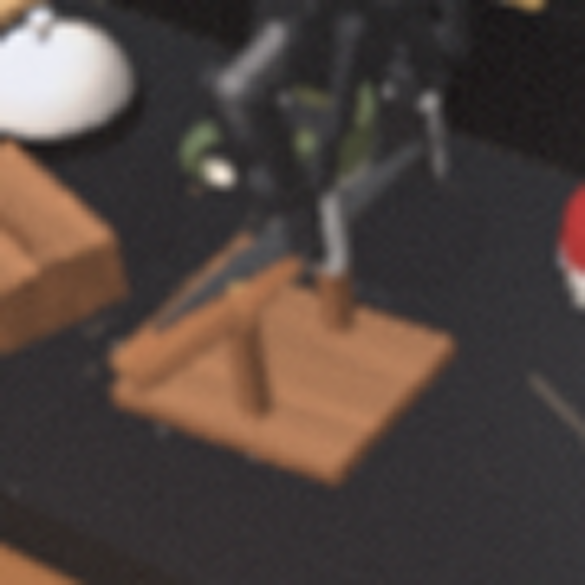

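The slate touches the panel: the force is normal to the slope. Next I'll slide it down the slope until it meets the ledge.

```bash
python3 -m crank '[[0.05,0.0014,0,-0.0014,0],[0.05,0.0014,0,-0.0014,0],[0.05,0,0,0,0]]'|grep -E "pos|force"; python3 -m crank '[[0.05,0.0014,0,-0.0014,0],[0.05,0.0007,0,-0.0007,0],[0.05,0,0,0,0]]'|grep -E "pos|force"
```

```text
tcp_pos: [0.4901, 0.1965, 0.0966]
force: [0.4, -0.3, 2.7]
tcp_pos: [0.4908, 0.1969, 0.0958]
force: [-1.0, -6.3, 13.2]
```

Force is now up-slope, 14 N, so the end sits on the ledge. I'll back off slightly and release.

```bash
python3 -m crank '[[0.05,-0.0007,0,0.0007,0],[0.057,0,0,0,0],[0.06,0,0,0,0],[0.075,0,0,0,0],[0.084,0,0,0,0]]'|grep -E "pos|force|gap"; python3 -m crank '[[0.084,0,0,0,0],[0.084,-0.03,0,0.0,0],[0.084,-0.04,0,0.0,0],[0.084,-0.04,0,0,0],[0.084,0,0,0,0]]'|grep -E "pos|force|gap";python3 - <<'E'
from h import *
s=snap('scene','s36.png');cv2.imwrite('pics/s36z.png',cv2.resize(s['image'][140:250,150:260],None,fx=5.4,fy=5.4,interpolation=cv2.INTER_CUBIC))
E
```

```text
tcp_pos: [0.4894, 0.1979, 0.0947]
force: [-0.0, 0.3, -0.4]
finger_gap: 0.982
tcp_pos: [0.4935, 0.1988, 0.2103]
force: [0.5, 0.5, 0.6]
finger_gap: 0.982
```

View pics/s36z.png

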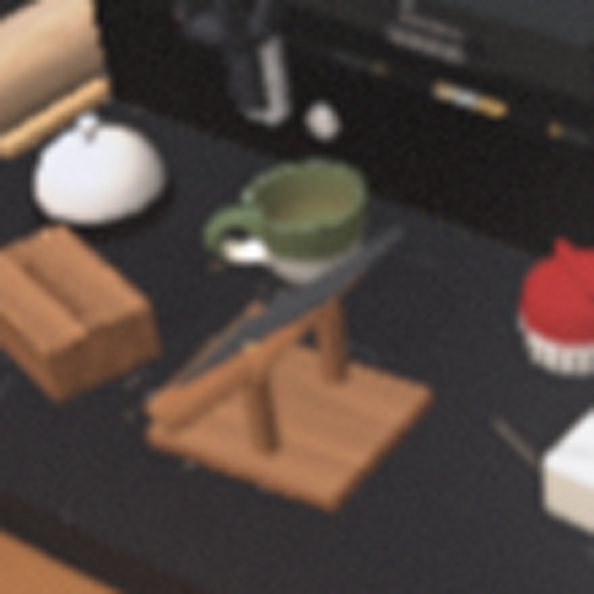

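The slate leans on the stand by itself with its end on the ledge. Its upper end is at about (395,235) in the zoom. I'll take it again by the upper end, then use the V of slope and ledge as a hinge to swing it upright in the hand.

```bash
python3 -c "
from h import *
plan(.4894,.197,.0955,4.3)"; python3 -m crank '[[0.084,0.035,-0.004,0.001,0],[0.084,0.035,0,0,0],[0.084,0.03,0,0,0],[0.084,0.01,0,0,0],[0.084,0,0,0,0]]'|grep -E "pos|force|gap";python3 -c "
from h import *
plan(.4894,.197,.0955,4.3)"
```

```text
t 26.9 pos [0.4917 0.1985 0.2078] th 4.3 q6 0.10 gap 0.084 F [-0.3 -0.1 -0.3] T [-0.01  0.01  0.03]
yaw 0.000 then shift [ 0.1123 -0.0032  0.0013] axes x [ 0.01  0.   -1.  ] y [1.   0.07 0.01] z [ 0.07 -1.   -0.  ]
tcp_pos: [0.4842, 0.1964, 0.0931]
force: [0.0, -0.8, 0.3]
finger_gap: 0.984
t 27.4 pos [0.4842 0.1964 0.0931] th 4.3 q6 0.10 gap 0.084 F [ 0.  -0.8  0.3] T [-0.    0.01  0.03]
yaw -0.000 then shift [-0.0025  0.0052 -0.0002] axes x [-0.01 -0.   -1.  ] y [ 1.    0.07 -0.01] z [ 0.07 -1.    0.  ]
```

```bash
python3 -m crank '[[0.084,-0.002,0.005,0,0],[0.07,0,0,0,0],[0.05,0,0,0,0],[0.05,0,0,0,0],[0.05,0,0,0,0]]' 20|grep -E "pos|force|gap"; python3 -m crank '[[0.05,0,0,0,0]]'|grep -E "pos|force|gap"
```

```text
tcp_pos: [0.4922, 0.1972, 0.0984]
force: [0.7, 0.4, 3.0]
finger_gap: 0.672
tcp_pos: [0.4918, 0.1972, 0.0981]
force: [0.2, 0.4, 5.3]
finger_gap: 0.667
```

```bash
python3 -m crank '[[0.05,-0.0075,0,-0.009,0],[0.05,-0.0075,0,-0.0095,0],[0.05,0,0,0,0]]'|grep -E "pos|force|gap"; python3 -m crank '[[0.05,-0.0055,0,-0.0105,0],[0.05,-0.0055,0,-0.0108,0],[0.05,0,0,0,0]]'|grep -E "pos|force|gap"
python3 - <<'E'
from h import *
s=snap('scene','s37.png');cv2.imwrite('pics/s37z.png',cv2.resize(s['image'][140:250,150:260],None,fx=5.4,fy=5.4,interpolation=cv2.INTER_CUBIC))
E
```

```text
tcp_pos: [0.4896, 0.2162, 0.1133]
force: [0.1, -5.2, 3.8]
finger_gap: 0.67
tcp_pos: [0.488, 0.2376, 0.124]
force: [1.2, -4.5, 4.9]
finger_gap: 0.665
```

View pics/s37z.png

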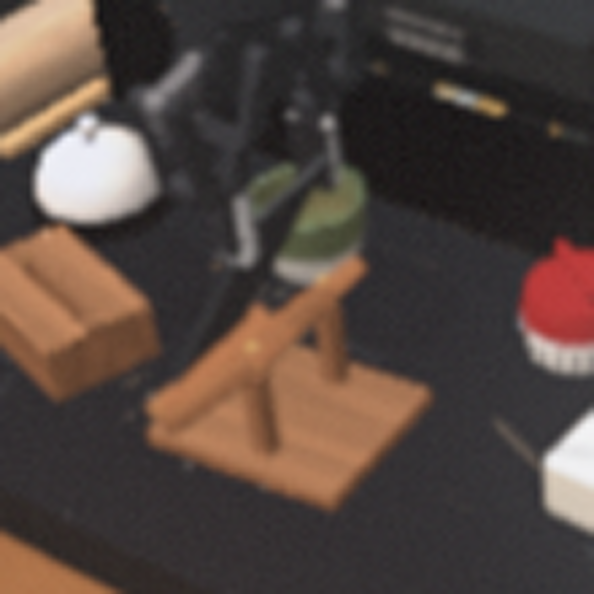

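The slate hinges in the ledge corner and is at about 65° now. I'll continue to vertical.

```bash
python3 -m crank '[[0.05,-0.004,0,-0.0115,0],[0.05,-0.0032,0,-0.0115,0],[0.05,0,0,0,0]]'|grep -E "pos|force|gap"; python3 -m crank '[[0.05,-0.002,0,-0.0115,0],[0.05,-0.0008,0,-0.0115,0],[0.05,0,0,0,0]]'|grep -E "pos|force|gap"
python3 - <<'E'
from h import *
s=snap('scene','s38.png');cv2.imwrite('pics/s38z.png',cv2.resize(s['image'][140:250,150:260],None,fx=5.4,fy=5.4,interpolation=cv2.INTER_CUBIC))
plan()
E
```

```text
tcp_pos: [0.4863, 0.261, 0.1311]
force: [0.3, -2.3, 6.2]
finger_gap: 0.67
tcp_pos: [0.4845, 0.2842, 0.1339]
force: [-0.5, -1.0, 6.8]
finger_gap: 0.671
t 29.3 pos [0.4845 0.2839 0.1338] th 4.4 q6 0.25 gap 0.057 F [-0.  -1.   5.9] T [-0.31  0.11  0.01]
```

View pics/s38z.png

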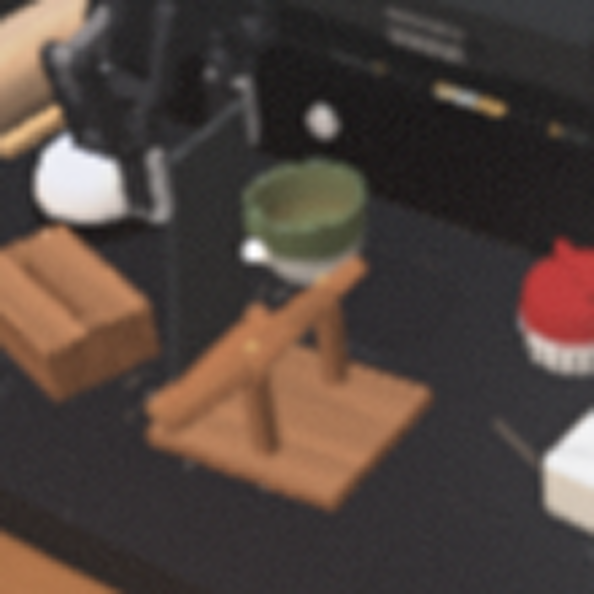

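```bash
python3 -m crank '[[0.05,0,0,0,0],[0.05,-0.01,0,0,0],[0.05,-0.03,0,0,0],[0.05,-0.03,0,0,0],[0.05,0,0,0,0]]' 40|grep -E "pos|force|gap"
cat > vert.py <<'E'
from h import *
import sys
s=snap('scene',sys.argv[1]+'.png'); W=cloud(s); im=s['image'].astype(int)
m=manip.sense(); p=m['tcp_pos']; A=R.from_quat(m['tool_rot']).as_matrix(); q=(W-p)@A
k=(abs(q[...,1])<.026)&(q[...,0]>.01)&(q[...,0]<.105)&(abs(q[...,2])<.035)&(im.max(-1)<120)
Q=q[k]; 
for _ in range(3):
    B=np.c_[Q[:,0],Q[:,1],np.ones(len(Q))]; c=np.linalg.lstsq(B,Q[:,2],rcond=None)[0]; r=Q[:,2]-B@c; Q=Q[abs(r)<.006]
print('n',len(Q),'tilt deg (dz/dx) %.2f  yaw err (dz/dy) %.2f face z at hand %.4f rms %.4f'%(np.degrees(np.arctan(c[0])),np.degrees(np.arctan(c[1])),c[2]-.017*c[0],r.std()))
plan()
pp=proj(s,p)[0].astype(int); y0=max(0,pp[1]-30);x0=max(0,pp[0]-60)
cv2.imwrite('pics/%sz.png'%sys.argv[1],cv2.resize(s['image'][y0:y0+120,x0:x0+130],None,fx=5,fy=5,interpolation=cv2.INTER_CUBIC))
E
python3 vert.py s39
```

```text
tcp_pos: [0.4867, 0.2842, 0.207]
force: [0.5, 0.7, -1.6]
finger_gap: 0.661
n 353 tilt deg (dz/dx) -10.65  yaw err (dz/dy) -2.24 face z at hand 0.0116 rms 0.0011
t 29.9 pos [0.4854 0.2836 0.2051] th 4.3 q6 0.25 gap 0.056 F [ 0.8 -0.5 -0.6] T [-0.05  0.01 -0.04]
```

View pics/s39z.png

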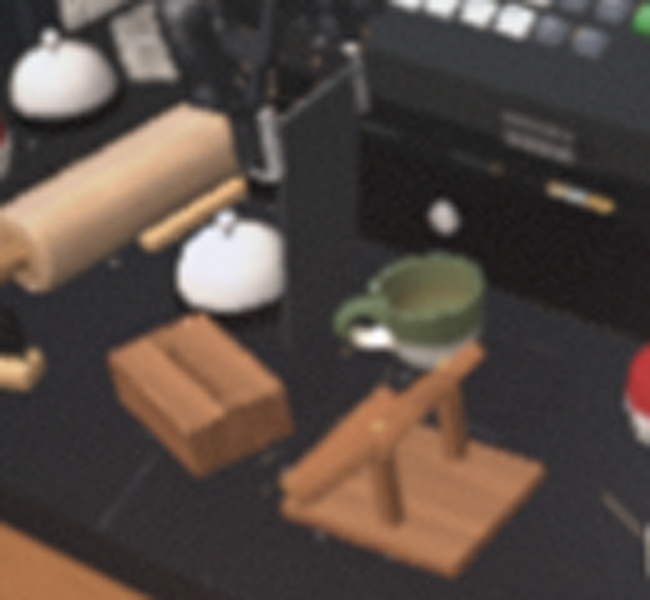

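```bash
cat > ray.py <<'E'
from h import *
def edge(s,px,yt):
    """intersect pixel rays with tool plane y=yt -> tool coords"""
    m=manip.sense(); p=m['tcp_pos']; A=R.from_quat(m['tool_rot']).as_matrix()
    a=onplane(s,px,0.0); b=onplane(s,px,0.2)
    a=(a-p)@A;b=(b-p)@A; t=((yt-a[:,1])/(b[:,1]-a[:,1]))[:,None]
    return a+t*(b-a)
E
python3 - <<'E'
from ray import *
s=dict(np.load('last_scene.npz')); p=manip.sense()['tcp_pos']
pp=proj(s,p)[0].astype(int); y0=max(0,pp[1]-30);x0=max(0,pp[0]-60); print(x0,y0)
Z=lambda a,b:((a+.5)/5-.5+x0,(b+.5)/5-.5+y0)
print(edge(s,[Z(287,125),Z(287,345)],-.029).round(4))
print(edge(s,[Z(360,75),Z(357,245)],.029).round(4))
print('tip of near finger',edge(s,[Z(268,180)],-.033).round(4))
# foot slot
img=s['image']; cv2.imwrite('pics/foot.png',cv2.resize(img[y0+55:y0+100,x0+15:x0+65],None,fx=12,fy=12,interpolation=cv2.INTER_CUBIC))
E
```

```text
121 119
[[-0.0378 -0.029   0.0196]
 [ 0.098  -0.029  -0.0091]]
[[-0.0344  0.029   0.0171]
 [ 0.0701  0.029  -0.0034]]
tip of near finger [[-0.0064 -0.033   0.0048]]
```

View pics/foot.png

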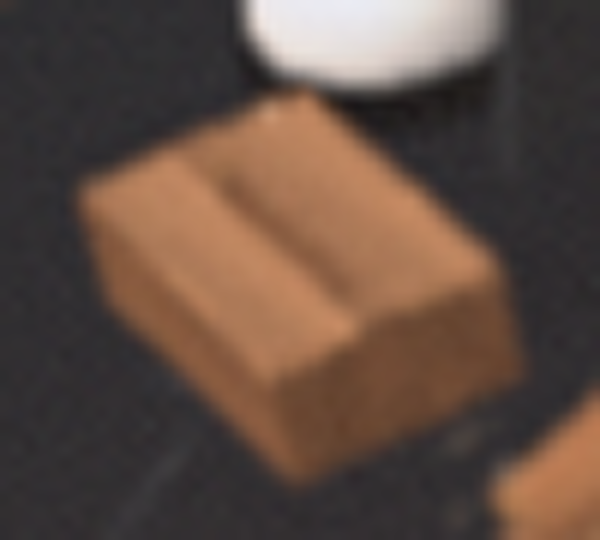

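```bash
cat > foot.py <<'E'
from ray import *
from scipy.optimize import least_squares
s=dict(np.load('last_scene.npz'))
F=lambda a,b:((a+.5)/12-.5+136,(b+.5)/12-.5+174)
px=[F(80,193),F(298,90),F(503,265),F(277,378)]
P=onplane(s,px,.034); print(P.round(4), np.linalg.norm(np.diff(P,axis=0),axis=1).round(4),'mean',P.mean(0).round(4))
px2=px+[F(108,300),F(298,487),F(523,375)]
M=np.array([[-30,47,34],[30,47,34],[30,-47,34],[-30,-47,34],[-30,47,0],[-30,-47,0],[30,-47,0]])/1000
def pts(q,M=M): c,sn=np.cos(q[2]),np.sin(q[2]); return np.c_[q[0]+c*M[:,0]-sn*M[:,1],q[1]+sn*M[:,0]+c*M[:,1],M[:,2]]
r=least_squares(lambda q:(proj(s,pts(q))-px2).ravel(),[.476,.395,np.radians(-17)],x_scale=[.01,.01,.1])
print('foot',r.x.round(4),np.degrees(r.x[2]),r.fun.round(1))
sl=onplane(s,[F(222,180),F(348,310)],.034); print('slot dark ends',sl.round(4),'mid',sl.mean(0))
t=dict(np.load('last_top.npz')); t=None
E
python3 foot.py
python3 - <<'E'
from h import *
t=snap('top','t40.png'); cv2.imwrite('pics/foot_t.png',cv2.resize(t['image'][205:250,150:210],None,fx=12,fy=12,interpolation=cv2.INTER_CUBIC))
E
```

```text
[[0.4634 0.4532 0.034 ]
 [0.5213 0.4382 0.034 ]
 [0.4949 0.3454 0.034 ]
 [0.4369 0.3608 0.034 ]] [0.0598 0.0965 0.06  ] mean [0.4791 0.3994 0.034 ]
foot [ 0.4793  0.4001 -0.2761] -15.817731052524131 [-0.1 -0.   0.2  0.2 -0.2 -0.2 -0.4 -0.4  0.2  0.4  0.3  0.1  0.1  0.1]
slot dark ends [[0.4848 0.4272 0.034 ]
 [0.4636 0.3647 0.034 ]] mid [0.4742384  0.39593816 0.034     ]
```

View pics/foot_t.png

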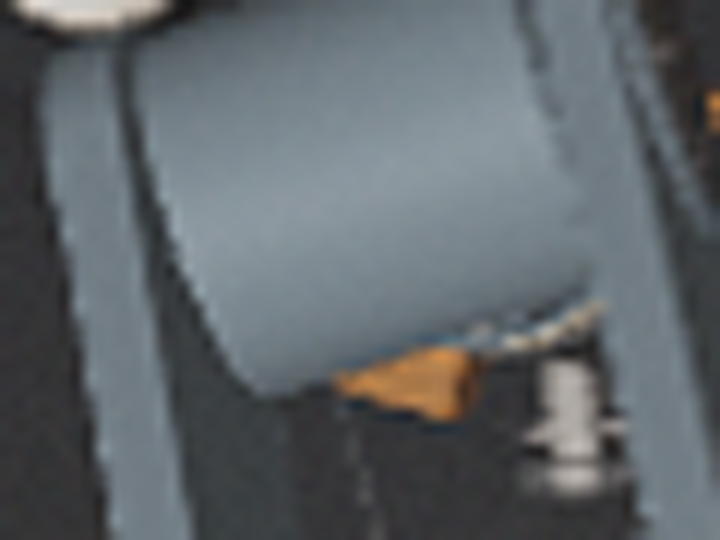

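Run:
```python
from h import *
im=cv2.imread('pics/top0.png'); cv2.imwrite('pics/foot_t0.png',cv2.resize(im[208:250,150:206],None,fx=13,fy=13,interpolation=cv2.INTER_CUBIC))
```

```text
(no output)
```

View pics/foot_t0.png

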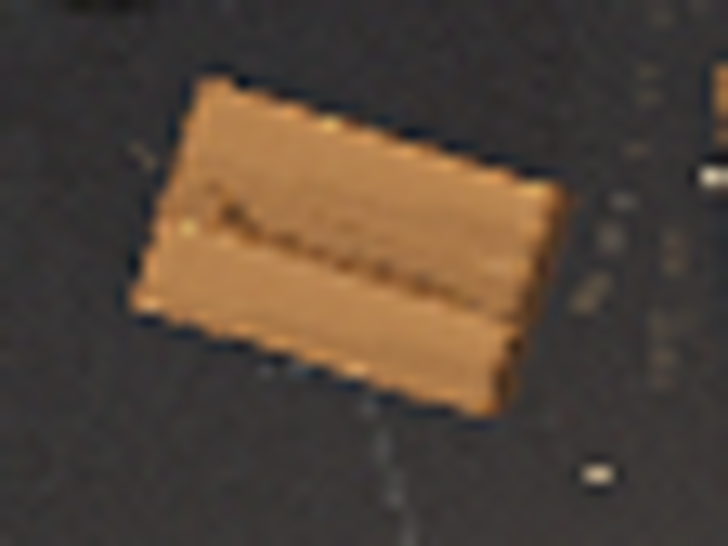

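Run:
```python
from h import *
from scipy.optimize import least_squares
t=dict(np.load('last_top.npz'))
F=lambda a,b:((a+.5)/13-.5+150,(b+.5)/13-.5+208)
px=[F(133,305),F(205,75),F(550,185),F(492,415)]
M=np.array([[-30,47,34],[30,47,34],[30,-47,34],[-30,-47,34]])/1000
def pts(q,M=M): c,sn=np.cos(q[2]),np.sin(q[2]); return np.c_[q[0]+c*M[:,0]-sn*M[:,1],q[1]+sn*M[:,0]+c*M[:,1],M[:,2]]
r=least_squares(lambda q:(proj(t,pts(q))-px).ravel(),[.476,.395,np.radians(-17)],x_scale=[.01,.01,.1])
print('foot',r.x.round(4),np.degrees(r.x[2]),r.fun.round(1))
print(onplane(t,[F(220,208),F(478,305)],.030).round(4))
```

```text
foot [ 0.4775  0.3977 -0.2785] -15.956506154520424 [ 0.1  0.  -0.1  0.2  0.4 -0.1 -0.5 -0.2]
[[0.4866 0.4307 0.03  ]
 [0.4629 0.3641 0.03  ]]
```

```bash
python3 -m crank '[[0.05,-0.01,0,0,-0.14],[0.05,0,0,0,-0.14],[0.05,0,0,0,-0.14],[0.05,0,0,0,-0.14],[0.05,0,0,0,-0.14]]' |grep -E "pos|gap";python3 -m crank '[[0.05,0,0,0,-0.14],[0.05,0,0,0,-0.14],[0.05,0,0,0,-0.14],[0.05,0,0,0,-0.1],[0.05,0,0,0,0]]' |grep -E "pos|gap"; python3 -c "
from h import *
plan(.4886,.3973,.175,74.1)"
```

```text
tcp_pos: [0.4832, 0.2824, 0.2113]
finger_gap: 0.663
tcp_pos: [0.4833, 0.2824, 0.2114]
finger_gap: 0.664
t 30.9 pos [0.4833 0.2824 0.2114] th 74.2 q6 -0.97 gap 0.057 F [ 0.5 -0.8  1. ] T [0.   0.01 0.02]
yaw 0.001 then shift [ 0.0363  0.112  -0.0262] axes x [-0. -0. -1.] y [ 0.27  0.96 -0.  ] z [ 0.96 -0.27 -0.  ]
```

```bash
python3 -m crank '[[0.05,0,0.03,-0.006,0],[0.05,0,0.04,-0.01,0],[0.05,0,0.042,-0.01,0],[0.05,0.02,0,0,0],[0.05,0.015,0,0,0]]' |grep -E "pos|gap";python3 -m crank '[[0.05,0,0,0,0]]' |grep -E "pos|gap"
python3 - <<'E'
from h import *
plan(.4886,.3973,.175,74.1)
s=snap('scene','s41.png');cv2.imwrite('pics/s41z.png',cv2.resize(s['image'][110:230,110:230],None,fx=5,fy=5,interpolation=cv2.INTER_CUBIC))
s=snap('top','t41.png');cv2.imwrite('pics/t41z.png',cv2.resize(s['image'][190:270,130:230],None,fx=7,fy=7,interpolation=cv2.INTER_CUBIC))
E
```

```text
tcp_pos: [0.4889, 0.3988, 0.1763]
finger_gap: 0.657
tcp_pos: [0.4874, 0.3967, 0.1745]
finger_gap: 0.661
t 31.5 pos [0.4874 0.3967 0.1745] th 74.1 q6 -0.79 gap 0.056 F [ 0.4 -0.7 -0.7] T [-0.05 -0.    0.01]
yaw 0.001 then shift [-0.0005  0.0009  0.001 ] axes x [-0.01 -0.   -1.  ] y [ 0.27  0.96 -0.01] z [ 0.96 -0.27 -0.01]
```

View pics/s41z.png

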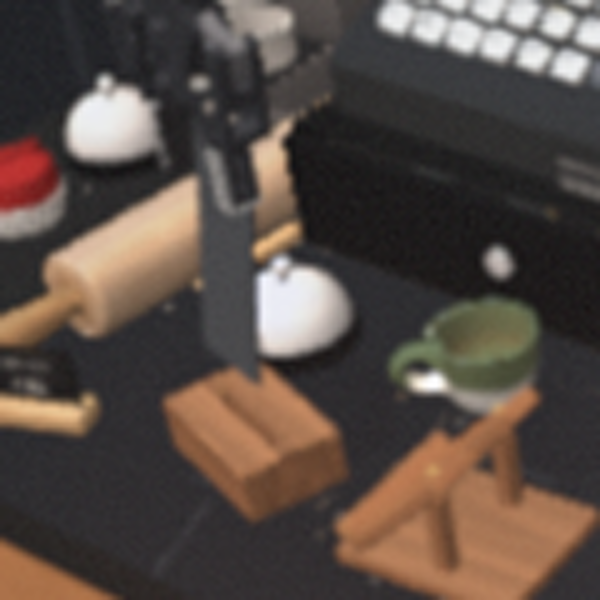

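View pics/t41z.png

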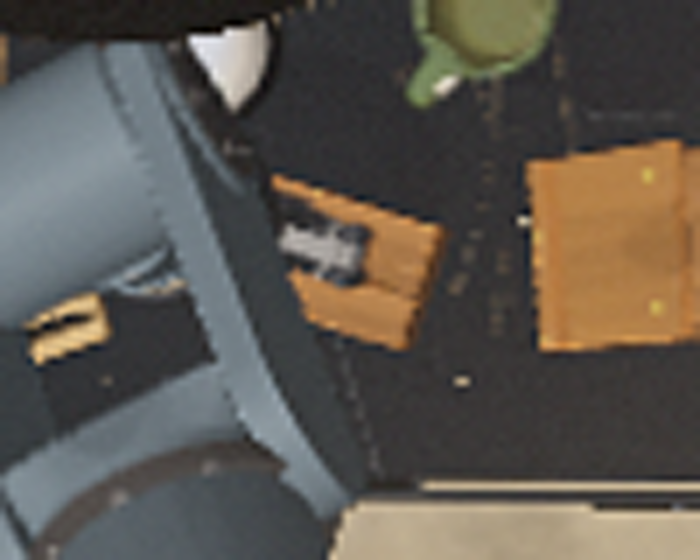

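The slate hangs above the foot; its bottom corners are at about (205,343) and (258,382). Next I'll get the tip position in tool axes.

Run:
```python
from ray import *
s=dict(np.load('last_scene.npz'))
Z=lambda a,b:((a+.5)/5-.5+110,(b+.5)/5-.5+110)
m=manip.sense();p=m['tcp_pos'];A=R.from_quat(m['tool_rot']).as_matrix()
a=edge(s,[Z(259,383)],-.029);b=edge(s,[Z(203,343)],.029)
print('tip tool',a.round(4),b.round(4), 'top L',edge(s,[Z(200,150)],.029).round(4))
tip=(a+b)[0]/2; print('tip world',(p+A@tip).round(4))
for f in((.4793,.4001,.034),(.4784,.399,.034)): print('slot tool',((np.array(f)-p)@A).round(4))
```

```text
tip tool [[ 0.1051 -0.029  -0.012 ]] [[ 0.1064  0.029  -0.0155]] top L [[-0.0071  0.029   0.0089]]
tip world [0.4761 0.4009 0.0716]
slot tool [ 0.1433  0.0002 -0.0104]
slot tool [ 0.1433 -0.0011 -0.0109]
```

```bash
python3 -m crank '[[0.05,0.015,0,0.003,0],[0.05,0.013,0,0,0],[0.05,0,0,0,0]]' |grep -E "pos|force"; python3 -m crank '[[0.05,0.004,0,0,0],[0.05,0,0,0,0]]' |grep -E "pos|force";  python3 -m crank '[[0.05,0.003,0,0,0],[0.05,0,0,0,0]]' |grep -E "pos|force"
python3 - <<'E'
from h import *
plan(.4909,.3975,None,74.1)
s=snap('scene','s42.png');cv2.imwrite('pics/s42z.png',cv2.resize(s['image'][110:230,110:230],None,fx=5,fy=5,interpolation=cv2.INTER_CUBIC))
E
```

```text
tcp_pos: [0.4917, 0.3955, 0.1479]
force: [-1.0, -0.2, 0.6]
tcp_pos: [0.4929, 0.3965, 0.1459]
force: [-0.8, 0.2, -0.6]
tcp_pos: [0.493, 0.3966, 0.1432]
force: [-0.5, -0.7, 0.0]
t 32.3 pos [0.493  0.3966 0.1432] th 74.2 q6 -0.79 gap 0.056 F [-0.5 -0.7  0. ] T [ 0.    0.02 -0.01]
yaw 0.002 then shift [ 0.      0.0003 -0.0022] axes x [-0.  0. -1.] y [0.27 0.96 0.  ] z [ 0.96 -0.27 -0.  ]
```

View pics/s42z.png

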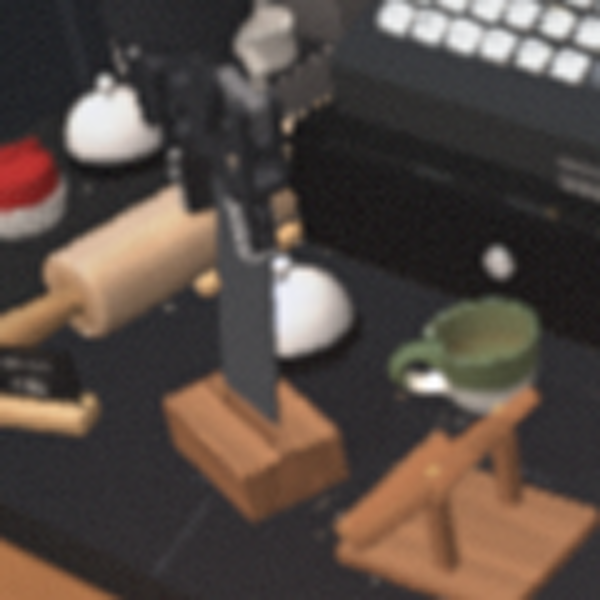

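Run:
```python
from ray import *
s=dict(np.load('last_scene.npz'))
cv2.imwrite('pics/s42y.png',cv2.resize(s['image'][178:222,138:188],None,fx=14,fy=13,interpolation=cv2.INTER_CUBIC))
```

```text
(no output)
```

View pics/s42y.png

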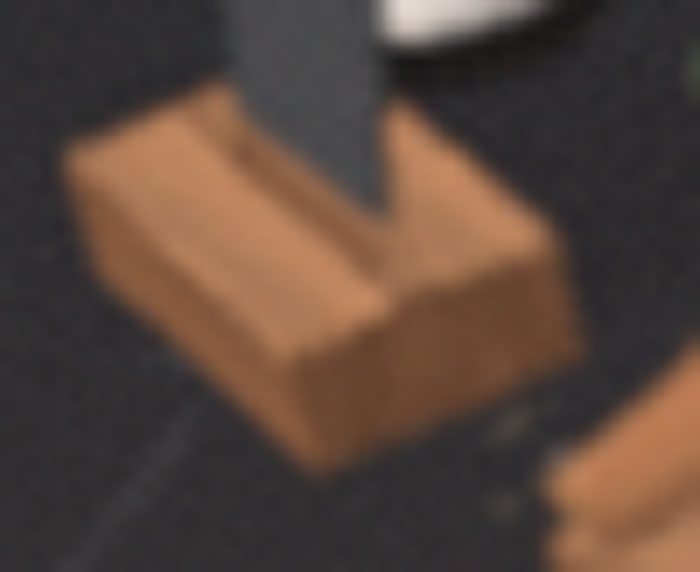

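The bottom edge is right at the groove, about 2 mm toward the far side. I'll correct that and lower it into the mouth.

```bash
python3 -m crank '[[0.05,0,0,-0.0025,0],[0.05,0,0,0,0]]' |grep -E "pos|force"; python3 -m crank '[[0.05,0.003,0,0,0],[0.05,0,0,0,0]]' |grep -E "pos|force";  python3 -m crank '[[0.05,0.002,0,0,0],[0.05,0,0,0,0]]' |grep -E "pos|force"; python3 -m crank '[[0.05,0.002,0,0,0],[0.05,0,0,0,0]]' |grep -E "pos|force"
```

```text
tcp_pos: [0.4902, 0.3975, 0.1434]
force: [-0.3, 0.0, -0.1]
tcp_pos: [0.4903, 0.3972, 0.1399]
force: [-0.3, -0.5, -0.8]
tcp_pos: [0.4904, 0.3972, 0.1379]
force: [0.3, 0.1, -0.7]
tcp_pos: [0.4905, 0.3972, 0.1359]
force: [-0.4, -0.2, 0.1]
```

```bash
python3 -m crank '[[0.05,0.002,0,0,0],[0.05,0,0,0,0]]' |grep -E "pos|force"; python3 -m crank '[[0.05,0.002,0,0,0],[0.05,0,0,0,0]]' |grep -E "pos|force";  python3 -m crank '[[0.05,0.002,0,0,0],[0.05,0,0,0,0]]' |grep -E "pos|force"
python3 - <<'E'
from h import *
s=snap('scene','s43.png')
cv2.imwrite('pics/s43y.png',cv2.resize(s['image'][130:230,130:210],None,fx=7,fy=6,interpolation=cv2.INTER_CUBIC))
E
```

```text
tcp_pos: [0.4904, 0.3972, 0.134]
force: [0.0, 0.3, -0.6]
tcp_pos: [0.4904, 0.3973, 0.132]
force: [-0.6, 0.7, -1.4]
tcp_pos: [0.4905, 0.3974, 0.1301]
force: [-0.2, 0.2, -0.7]
```

View pics/s43y.png

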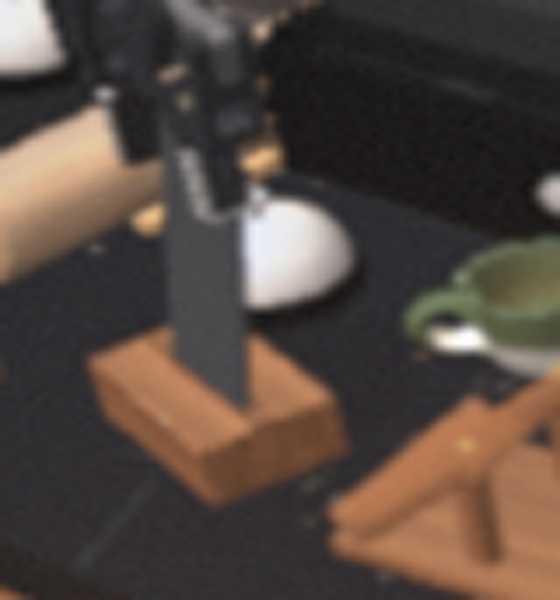

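The end is in the slot, about 10 mm deep, with no force. I'll reduce the grip to 20 N, straighten, and go further in.

```bash
python3 -m crank '[[0.05,0.002,0,-0.003,0],[0.05,0,0,-0.003,0],[0.05,0,0,0,0]]' 20|grep -E "pos|force"; python3 -m crank '[[0.05,0.001,0,-0.003,0],[0.05,0,0,-0.003,0],[0.05,0,0,0,0]]' |grep -E "pos|force";  python3 -m crank '[[0.05,0,0,-0.003,0],[0.05,0,0,-0.003,0],[0.05,0,0,0,0]]' |grep -E "pos|force"; python3 vert.py s44
```

```text
tcp_pos: [0.485, 0.399, 0.1283]
force: [2.3, -0.2, -1.2]
tcp_pos: [0.4787, 0.4008, 0.1273]
force: [1.8, -1.0, -0.8]
tcp_pos: [0.4727, 0.4024, 0.1272]
force: [1.5, -1.0, 0.0]
n 191 tilt deg (dz/dx) -2.65  yaw err (dz/dy) -1.09 face z at hand 0.0090 rms 0.0007
t 34.8 pos [0.473  0.4023 0.1272] th 74.2 q6 -0.77 gap 0.056 F [ 0.7 -1.  -1.2] T [-0.11 -0.45  0.01]
```

View pics/s44z.png

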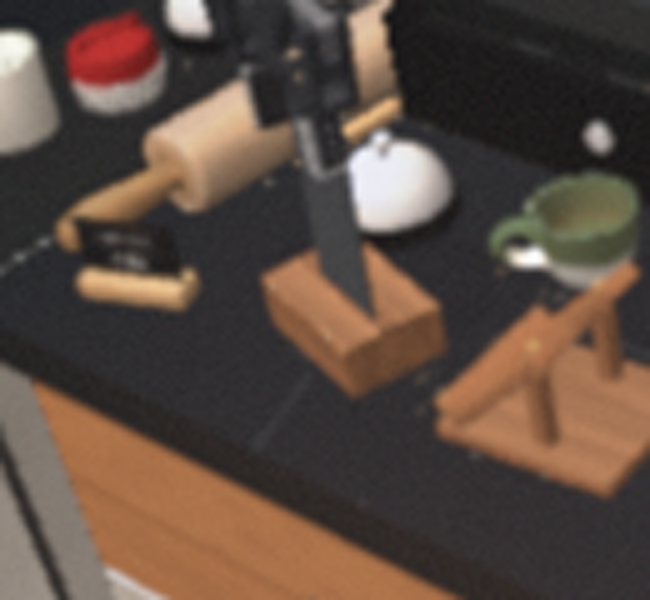

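```bash
python3 -m crank '[[0.05,0.001,0,-0.003,0],[0.05,0.001,0,-0.0015,0],[0.05,0,0,0,0]]' |grep -E "pos|force"; python3 -m crank '[[0.05,0.002,0,0,0],[0.05,0,0,0,0]]' |grep -E "pos|force";  python3 -m crank '[[0.05,0.002,0,0,0],[0.05,0,0,0,0]]' |grep -E "pos|force"; python3 vert.py s45|head -1; python3 -m crank '[[0.05,0.002,0,0,0],[0.05,0,0,0,0]]' |grep -E "pos|force"
```

```text
tcp_pos: [0.4684, 0.4035, 0.125]
force: [1.4, -0.5, -0.8]
tcp_pos: [0.4687, 0.4034, 0.1229]
force: [0.9, 0.3, -0.8]
tcp_pos: [0.4687, 0.4034, 0.1209]
force: [2.0, -0.5, -0.9]
n 164 tilt deg (dz/dx) -0.87  yaw err (dz/dy) -0.72 face z at hand 0.0094 rms 0.0007
tcp_pos: [0.4688, 0.4034, 0.119]
force: [1.6, -1.1, -0.5]
```

```bash
python3 -m crank '[[0.05,0.002,0,0,0],[0.05,0,0,0,0]]' |grep -E "pos|force"; python3 -m crank '[[0.05,0.002,0,0,0],[0.05,0,0,0,0]]' |grep -E "pos|force";  python3 -m crank '[[0.05,0.001,0,0,0],[0.05,0,0,0,0]]' |grep -E "pos|force"
```

```text
tcp_pos: [0.4688, 0.4034, 0.117]
force: [1.2, -1.5, -0.5]
tcp_pos: [0.4695, 0.4036, 0.1162]
force: [0.2, -1.1, 4.8]
tcp_pos: [0.4699, 0.4036, 0.1161]
force: [0.5, -1.5, 9.1]
```

It has reached the floor of the slot: vertical force only, and the height agrees. I'll release carefully and look.

```bash
python3 -m crank '[[0.05,0.0007,0,0,0],[0.05,-0.002,0,0,0],[0.057,0,0,0,0],[0.06,0,0,0,0],[0.07,0,0,0,0]]' |grep -E "pos|force|gap"; python3 -m crank '[[0.08,0,0,0,0],[0.084,-0.01,0,0,0],[0.084,-0.04,0,0,0],[0.084,-0.04,0,0,0],[0.084,-0.02,0,0,0]]' |grep -E "pos|force|gap"
python3 - <<'E'
from h import *
s=snap('scene','s46.png');cv2.imwrite('pics/s46z.png',cv2.resize(s['image'][110:230,110:230],None,fx=5,fy=5,interpolation=cv2.INTER_CUBIC))
plan()
E
```

```text
tcp_pos: [0.468, 0.4033, 0.1149]
force: [0.2, -0.0, -0.2]
finger_gap: 0.819
tcp_pos: [0.4704, 0.4045, 0.2298]
force: [0.6, 0.3, -0.2]
finger_gap: 0.981
t 37.4 pos [0.4715 0.4053 0.2325] th 74.2 q6 -0.76 gap 0.084 F [0.8 0.1 2. ] T [ 0.03 -0.04  0.01]
```

View pics/s46z.png

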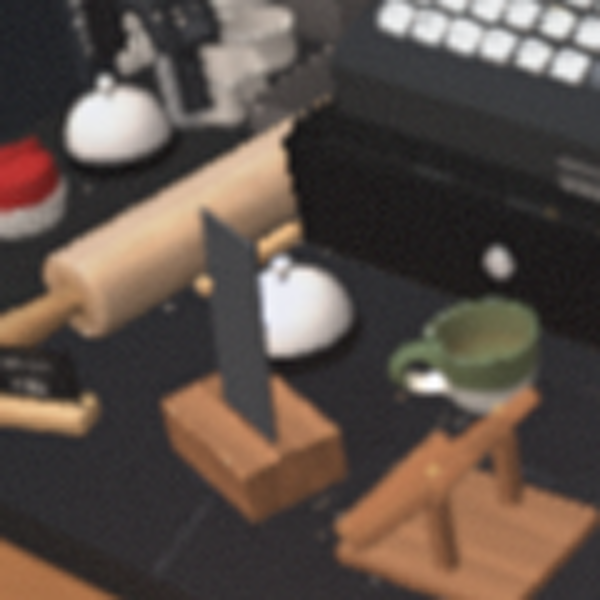

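The slate stands in the slot by itself. I'll check its height, its tilt and where everything else stands.

Run:
```python
from h import *
s=dict(np.load('last_scene.npz'));W=cloud(s);im=s['image'].astype(int)
c,sn=np.cos(-.277),np.sin(-.277)
f=np.array([.4793,.4001])
wp=lambda x,y,z:[f[0]+c*x-sn*y,f[1]+sn*x+c*y,z]
P=proj(s,[wp(0,.029,.152),wp(0,-.029,.152),wp(0,.029,.034),wp(0,-.029,.034)])
print('pred zoom px',((P-110+.5)*5-.5).round(0).tolist())
X=W-np.array([f[0],f[1],0]); u=X[...,0]*c+X[...,1]*sn; v=-X[...,0]*sn+X[...,1]*c; z=W[...,2]
k=(abs(v)<.026)&(abs(u)<.03)&(z>.045)&(z<.16)&(im.max(-1)<120)
Q=np.c_[z[k],v[k],np.ones(k.sum())]; co=np.linalg.lstsq(Q,u[k],rcond=None)[0]
print('n',k.sum(),'lean %.2f yaw %.2f'%tuple(np.degrees(np.arctan(co[:2]))),'zmax',np.percentile(z[k],[98,99.5]).round(4),'rms',(u[k]-Q@co).std().round(4))
a=cv2.imread('pics/scene0.png');b=s['image']
for n,(x,y) in dict(jar=(315,280),timer=(257,195),cutter=(349,210),shortfoot=(393,300),cup=(207,182),foot=(160,200),stand=(203,213)).items():
    t=a[y-14:y+14,x-16:x+16]; r=cv2.matchTemplate(b[y-22:y+22,x-24:x+24],t,cv2.TM_CCOEFF_NORMED); _,mv,_,ml=cv2.minMaxLoc(r); print(n,'shift',ml[0]-8,ml[1]-8,round(mv,3))
```

```text
pred zoom px [[180.0, 216.0], [232.0, 258.0], [224.0, 392.0], [275.0, 437.0]]
n 298 lean 6.00 yaw -0.74 zmax [0.1516 0.1523] rms 0.0008
jar shift 0 0 0.999
timer shift 0 0 0.999
cutter shift 0 0 1.0
shortfoot shift 0 0 0.998
cup shift 0 0 0.999
foot shift 0 0 0.869
stand shift 0 0 0.998
```

```bash
python3 -m crank '[[0.084,-0.02,0,0,0],[0.084,0,0,0,0],[0.084,0,0,0,0]]' |grep -E "t:|force"
python3 - <<'E'
from h import *
s=snap('scene','s47.png'); print(manip.sign_off())
E
```

```text
t: 37.65
tool_rot: [0.097, 0.7, -0.097, 0.7]
force: [-0.2, -0.4, -0.0]
the job is handed in; nothing more can be done
None
```

The slate stands in the slot of the longer oak foot, and I handed the job in at about 37.7 s.

- **Slide and take:** I slid the slate over the slab's right edge and took it by the overhanging end. The tool cannot tilt, so I had to ease the grip to tip the slate. On my first try it slipped flat back onto the slab. I slid it out again to about 43 mm overhang, took it by that end and tipped it to about 45° against the slab.
- **Lean on the stand:** I set its lower end on the ledge, let go, and saw it resting there by itself.
- **Into the slot:** I took it again by its upper end, used the ledge corner to swing it close to upright, and lowered it into the slot until it met the floor.

**Last checks:**
- **Height:** the slate's top measured 152 mm, which is what fully home should give.
- **Other objects:** the jar, timer, cup, cutter, short foot and stand showed no shift in the scene picture. The long foot showed none either, but its match was weaker (0.87) because the slate now covers part of it.
- **Robot:** the hand was clear and touching nothing.

**Lean:** held in the gripper the slate was within 1° of vertical. After release it settled to about 6°, about the lean the slot's play allows (5 mm slot, 3 mm slate). I left it there.

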